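# Change the strainer at the glass-returns station

## Robot

A 6-joint arm with a two-finger parallel gripper is mounted at the origin on the work surface. World frame = base frame: x ahead of the robot, y to its left, z up, the work surface at z = 0. Lengths are in m, angles in rad, forces in N, time in s.
With the tool pointing down it reaches from about 0.325 to 0.775 m from the base axis. Payload 9.3 kg.
Tool frame: the origin (TCP) lies midway between the tips of the shut fingers; the grasp point (between the pads) lies 19 mm behind it; z points along the fingers, y is the line along which they close (so a half turn about z gives the same grasp; the last joint's range is limited). The gripper opens to 85 mm and grips with 20 to 120 N. Pads are 22 mm wide; open, the fingers measure 114 mm over their backs; the gripper's body (76 mm by 85 mm) begins 54 mm behind the grasp point. The pads swing forward as they close: fully open they stand 13 mm farther back than shut.
Start: joints at [1.098, 0.259, 0.021, 1.334, 0, 1.418], TCP at [0.173, 0.522, 0.195] pointing down, gripper open.
Joint ranges: [-3.04, 3.04], [-0.91, 1.82], [-1.04, 1.36], [-1.92, 1.95], [-1.52, 1.45], [-3.14, 3.14]. Speed limits (rad/s): [2.22, 2.22, 2.79, 3.14, 3.14, 3.14].

## Interface

Orientations are given as a rotation vector (axis times angle).
In Python, from plant import status, optics, manip gives the robot as it stands.
- The arm moves only by the tool carry_out, never from a script. Its argument "increments" is a list that holds one entry, the list of rows, each a list of 7 numbers: the shift along the tool's x, y, z in mm, then the turn, a rotation vector about the tool's x, y, z in degrees, then the finger opening in mm, from 0 to 85.4. A call has 1 to 8 rows; each row is the pose to reach, as a shift and turn from the pose commanded when the call began, along the tool's axes at that moment; what a row does not reach only later rows make up. A row lasts 1/12 s, in which the tool goes at most 41.7 mm and 7.16 degrees, less where a joint would pass 70% of its speed; a pose out of reach is approached as far as the arm can. A call with a gripper value outside its range is refused whole. The fingers move at their own pace and stop on an object; "grip_force" is the grip in N (left out, the last holds). Time passes only in rows, so rows that repeat a pose let the fingers close. It gives the time, the measured TCP pose, the force, the opening and the grip force at its end, in the units of the state.
- status.read_state(): the state, without advancing time (a new reading comes with each control period).
- optics.snapshot(name): name is "scene" or "top" or "wrist"; returns a dict with "img" (480x640x3 uint8, red, green, blue), "z_map" (480x640 float32, m along the optical axis (not along the pixel's ray), 0 where there is no reading), "fx", "fy", "cx", "cy" (pixels), "xyz" and "rotation" of the camera in the world; the wrist camera has in their place "tool_from_camera" (4x4, takes a point from camera to tool coordinates, whose origin is the TCP and whose axes are the flange's). Camera axes: x right, y down, z forward; pixel columns grow to the right and rows downward; lengths in m; the calibration is good to about 2 mm. A picture is of the moment at which its call begins: read the wrist's pose just before it.
- manip.job_done(): hands the job in; it is judged then, once.
The state is a dict: "time": time; "qpos": joint angles; "joint_velocities": joint speeds; "tau": joint torques, N m; "tool_pos": TCP position; "tool_rot": TCP orientation; "contact_force": force on the tool from outside, world axes, zero at the start; "torque": the same for the moment, N m; "width": finger opening in m; "grip_force": force on a finger pad.
Only numpy, scipy, OpenCV 4.12 (cv2) and the standard library are available. Lean on these libraries where they do the work, as an engineer would, in place of code of your own. Each camera call takes 0.05 s, during which the arm holds its last target. There are 200 camera calls.

## Task

Get the glass-returns station ready for the next load. First put every cork and broken piece of rack divider from the blue drainer board into the black waste bin; then lift the sprung hold-down frame until it stays open by itself, lay the used dark strainer (black handle) flat, right way up, in the middle of the cleared board, and only then seat the clean bright strainer (blue handle) flat in the station's recess and bring the frame back down so that it holds it. Leave the glasses and everything else on the bench undisturbed.

Things in the scene. Friction and masses are not known exactly. Their poses are not given: they have to be found in the camera images.
- station: fixed grey drain block 112 (x) by 148 mm (y), origin at the centre of its underside, z up. Recess in its top 96 (x) by 132 mm (y), centred: floor 30 mm above the bench, rim 5 mm higher. A strainer lies in it with 6 mm play all round, its x and y along the station's. Two blue hinge posts, 74 mm tall, at x = 54 to 92 mm, y = 55 to 65 mm either side
- frame_hinge (a point): middle of the hinge axis of the hold-down frame, 75 mm along the station's +x from its origin, 66 mm above the bench; the axis runs along the station's y
- frame_bar (a point): middle of the red crossbar at the free end of the hold-down frame: a round bar 12 mm thick, parallel to the hinge axis, 167 mm from it, with about 84 mm clear between the two side arms (which run from the bar's ends back to the hinge). When closed it is 66 mm above the bench, just beyond the block's -x edge, with free room underneath
- holddown (a joint): sprung hold-down frame angle, rad: 0 closed (level, rubber feet on the strainer); grows as the crossbar is lifted up and over towards the station's +x; stop at 1.75 (bar 230 mm up). Empty, it closes to -0.06. The spring pulls it shut (3 N at the bar when closed, less as it rises) up to the hold-open point at about 1.1; beyond that it swings to the stop and stays. Coming back, it snaps shut
- used_plate: the used strainer: dark steel with brown stains and a BLACK handle, in the station's recess under the frame at the start; perforated plate 84 mm (x) by 120 mm (y) by 6 mm with a strap handle standing on its middle: the handle runs along x, 54 mm long, 10 mm thick (y), its top 42 mm above the plate's underside; origin at the centre of the underside, z up out of the handle side. 0.2 to 0.33 kg. 
- clean_plate: the clean strainer: bright metal with a BLUE handle, lying on the bench beyond the station to its left or right; perforated plate 84 mm (x) by 120 mm (y) by 6 mm with a strap handle standing on its middle: the handle runs along x, 54 mm long, 10 mm thick (y), its top 42 mm above the plate's underside; origin at the centre of the underside, z up out of the handle side. 0.2 to 0.33 kg. 
- drainer: the drainer board: fixed flat blue ribbed board, 170 mm (x) by 190 mm (y), 8 mm thick, no rim; origin at the centre of its underside. On the left or on the right of the station
- bin: the waste bin: fixed black open-topped box 160 by 160 mm outside, 90 mm tall, walls and floor 5 mm, yellow mark on one side; origin at the centre of its underside. On the side opposite the drainer board
- cork_a: champagne cork (light brown), 44 mm long and 26 mm across, slightly faceted so that it does not roll freely, 12 g; origin at its middle, x along its length. It lies on its side on the drainer board at the start. May be absent
- cork_b: champagne cork (light brown), 44 mm long and 26 mm across, slightly faceted so that it does not roll freely, 12 g; origin at its middle, x along its length. It lies on its side on the drainer board at the start. May be absent
- chunk_a: broken piece of grey plastic rack divider, T-shaped seen from above: a bar 48 mm long (x), 14 mm thick (y), 24 mm tall (z) with a crosspiece 36 mm wide (y) and 10 mm thick at x = +12 to +22 mm; origin at the middle of the bar. The bar is best gripped across its 14 mm thickness near x = -9 mm. 20 g. It lies on the drainer board at the start. May be absent
- chunk_b: broken piece of grey plastic rack divider, T-shaped seen from above: a bar 48 mm long (x), 14 mm thick (y), 24 mm tall (z) with a crosspiece 36 mm wide (y) and 10 mm thick at x = +12 to +22 mm; origin at the middle of the bar. The bar is best gripped across its 14 mm thickness near x = -9 mm. 20 g. It lies on the drainer board at the start. May be absent
- flute_a: champagne flute standing upside down, 66 mm across, 156 mm tall, origin at the centre of its rim on the bench, beyond the station, a little left. A bystander: leave it where it stands
- flute_b: champagne flute standing upside down, 66 mm across, 156 mm tall, origin at its underside, far right. A bystander: leave it where it stands
- jar: lidded jar, 68 mm across, 95 mm tall, origin at its underside; beyond the station on the side without the clean strainer. A bystander: leave it where it stands
- spray: green bottle, 60 mm across, 160 mm tall, origin at its underside, far left. A bystander: leave it where it stands
- cup: white cup, 72 mm across, 80 mm tall, origin at its underside, far left, beyond the work. A bystander: leave it where it stands
- tally: orange box 70 x 50 x 20 mm, origin at its underside, in front of the robot. A bystander: leave it where it stands
Mind the look-alikes: they are no part of the job. What is shaped like the chunk_b but pink is not meant.

How it is judged:
By the outcome, as a careful person would: the job done as asked, in the order asked, and still so for the second after the job is handed in, with the robot touching nothing.
Of cork_a, cork_b, chunk_a, chunk_b only 2 to 4 are there at a start; the rules pass over those that are not, and their reading is None.
At some moment in a run one of cork_a, cork_b, chunk_a, chunk_b may be knocked a few centimetres aside while the robot is not near it.
Once in a run the grip may slacken for a moment while it holds something.
It also fails if it takes over 210 s, if anything falls off the work surface, if the arm or the gripper's body presses on something with over 40 N, if the wrist force passes 120 N, or if a joint passes its speed limit or range.

## Working session

There is one attempt and no reset: what is moved stays moved. The work goes in short steps, Python scripts to look and compute and a tool call to move; the robot and the scene stay as the last step left them, time stands still between calls to the robot, and variables do not carry over. Pictures are saved under pics/ and viewed, at most 14 in all, crops included, and the job is handed in when it is done.

Besides the shell and the picture viewer there is one more tool, called after ">>>" by a JSON object that holds its "name" and its "arguments". carry_out: Moves the arm, as the interface text tells. Its arguments: {"type":"object","properties":{"increments":{"type":"array"},"grip_force":{"type":"number"}},"required":["increments"]}

```bash
ls; mkdir -p pics
cat > h.py <<'E'
import numpy as np, cv2
from scipy.spatial.transform import Rotation as R
from plant import status, optics, manip
def snap(n):
    s=status.read_state(); d=optics.snapshot(n)
    if n=="wrist":
        T=np.eye(4);T[:3,:3]=R.from_rotvec(s["tool_rot"]).as_matrix();T[:3,3]=s["tool_pos"]
        M=T@np.array(d["tool_from_camera"])
    else:
        M=np.eye(4); r=np.array(d["rotation"]); M[:3,:3]=r if r.shape==(3,3) else R.from_rotvec(r).as_matrix(); M[:3,3]=d["xyz"]
    d["M"]=M; return d
def cloud(d):
    v,u=np.mgrid[:480,:640]; z=d["z_map"]
    p=np.stack([(u-d["cx"])/d["fx"]*z,(v-d["cy"])/d["fy"]*z,z],-1)
    w=p@d["M"][:3,:3].T+d["M"][:3,3]; w[z==0]=np.nan; return w
def save(d,n,crop=None,k=1):
    im=d["img"][...,::-1]
    if crop: a,b,c,e=crop; im=im[b:e,a:c]
    if k!=1: im=cv2.resize(im,None,fx=k,fy=k,interpolation=cv2.INTER_CUBIC)
    cv2.imwrite("pics/"+n+".png",im)
E
python3 - <<'E'
from h import *
import pickle
s=status.read_state(); print(s)
for n in("top","scene"):
    d=snap(n); save(d,n+"0"); print(n,d["rotation"],d["xyz"],d["fx"],d["cx"],d["cy"]); pickle.dump(d,open(n+"0.pkl","wb"))
E
```

```text
pics
{'time': 0.0, 'qpos': array([1.09839037e+00, 2.59173541e-01, 2.07617897e-02, 1.33370453e+00,
       1.08818084e-05, 1.41819098e+00]), 'joint_velocities': array([ 2.00161522e-03,  8.35978917e-05, -1.55282822e-04,  8.97194361e-04,
       -9.27525256e-04, -6.82601509e-04]), 'tau': array([ 1.85244906e-03, -5.55641019e+01,  3.44527423e+01,  1.39738261e-02,
       -9.73150213e-05, -3.73376466e-06]), 'tool_pos': array([0.17275892, 0.52181453, 0.19427635]), 'tool_rot': array([-5.00137359e-01, -3.10110439e+00,  1.96744890e-03]), 'contact_force': array([-0.94570439, -0.71171292,  0.11289351]), 'torque': array([-0.01206594,  0.01254763, -0.02765357]), 'grip_force': 0.0, 'width': 0.08553802894807402}
top [-2.20285033  2.18101615 -0.10423358] [ 0.47284827 -0.04082484  1.30709018] 511.1977879308668 318.29932431257646 239.63822248371756
scene [-1.91372406 -1.45821245  0.65076413] [ 1.39232767 -0.25813808  0.84637278] 527.73825370444 318.22077391890605 233.25870648040774
```

View pics/top0.png

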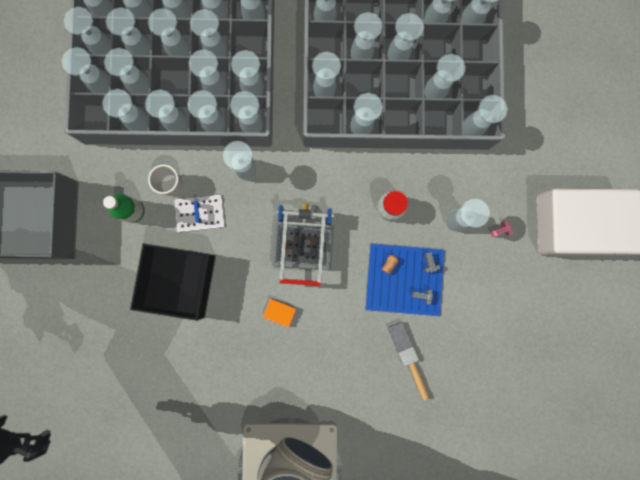

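View pics/scene0.png

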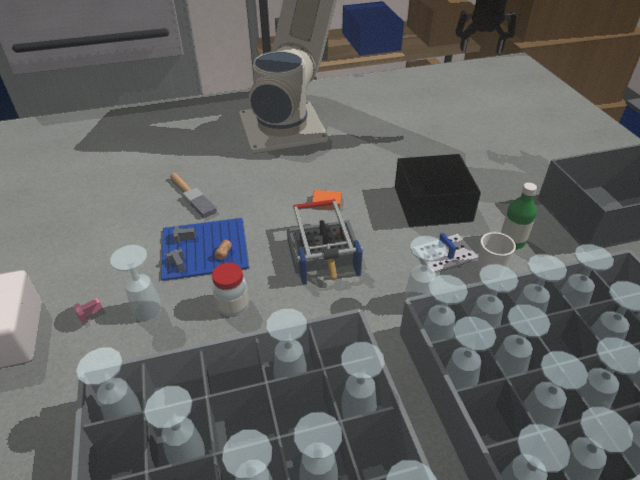

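Top view: cork (390,264), chunks (432,262) and (423,297) on the blue board; the pink look-alike is at (502,230). The bin is at (173,282), clean strainer (200,213), station (303,245), red bar (300,283). There is also something orange at (305,208) by the hinge, so I'll check both in a close crop.

Run:
```python
from h import *
import pickle
d=pickle.load(open("top0.pkl","rb")); im=d["img"][...,::-1]
a=cv2.resize(im[190:320,350:460],None,fx=3.6,fy=3.6,interpolation=cv2.INTER_CUBIC)
b=cv2.resize(im[190:320,250:360],None,fx=3.6,fy=3.6,interpolation=cv2.INTER_CUBIC)
cv2.imwrite("pics/crop1.png",np.hstack([b,a]))
w=cloud(d)
hsv=cv2.cvtColor(d["img"],cv2.COLOR_RGB2HSV)
def blob(name,m):
    m=m.astype(np.uint8); n,l,st,c=cv2.connectedComponentsWithStats(m)
    for i in range(1,n):
        if st[i,4]>60:
            q=w[l==i]; q=q[np.isfinite(q[:,0])]
            mm=(l==i).astype(np.uint8)
            r=cv2.minAreaRect(q[:,:2].astype(np.float32)*1000)
            print(name,c[i].round(),st[i,4],np.median(q,0).round(4),"rect",np.round(r[0],1),np.round(r[1],1),round(r[2],1))
H,S,V=hsv[...,0].astype(int),hsv[...,1],hsv[...,2]
x,y,z=w[...,0],w[...,1],w[...,2]
blob("blueboard",(H>105)&(H<125)&(S>150)&(z<0.02))
blob("tall on board",(z>0.014)&(z<0.05)&(x>0.25)&(x<0.55)&(y<-0.1)&(y>-0.36))
blob("black bin rim",(z>0.08)&(z<0.10)&(x>0.2)&(x<0.5)&(y>0.15)&(y<0.5))
blob("red bar",((H<5)|(H>175))&(S>150)&(x<0.45))
blob("clean",(z>0.003)&(z<0.012)&(x>0.4)&(x<0.65)&(y>0.15)&(y<0.35))
blob("cleanH",(z>0.035)&(z<0.05)&(x>0.4)&(x<0.62)&(y>0.18)&(y<0.35))
blob("station",(z>0.032)&(z<0.038)&(abs(y)<0.12)&(x>0.3)&(x<0.65))
blob("posts",(z>0.068)&(z<0.08)&(abs(y)<0.12)&(x>0.3)&(x<0.65))
blob("redlid",((H<5)|(H>175))&(S>150)&(x>0.45))
blob("plate",(z>0.02)&(z<0.04)&(V<70)&(abs(y)<0.1)&(x>0.3)&(x<0.65))
blob("orange",(H<18)&(H>5)&(S>150)&(abs(y)<0.12))
```

```text
blueboard [403. 280.] 4096 [ 0.468  -0.2822  0.0072] rect [ 473.1 -286.4] [187.9 166.5] 85.7
tall on board [430. 263.] 152 [ 0.5142 -0.3452  0.0311] rect [ 516.9 -342.8] [47.5 25.4] 11.9
tall on board [390. 264.] 177 [ 0.5108 -0.2448  0.0298] rect [ 511.7 -245.6] [25.  44.1] 57.4
tall on board [424. 295.] 165 [ 0.4341 -0.3349  0.0306] rect [ 430.7 -326.3] [34.9 49.9] 3.7
tall on board [404. 346.] 653 [ 0.3062 -0.282   0.0178] rect [ 303.7 -283.9] [122.8  42.5] 23.2
black bin rim [167. 298.] 481 [0.4134 0.2961 0.089 ] rect [447.8 288.6] [162.3 129.2] 81.3
clean [199. 219.] 797 [0.6213 0.2371 0.0061] rect [619.1 237.1] [ 61.7 127.9] 0.8
clean [177. 278.] 2072 [0.4707 0.2914 0.0057] rect [473.1 284.5] [131.  146.2] 89.9
station [303. 246.] 867 [ 0.553  -0.0295  0.0351] rect [553.5 -25.9] [ 85.1 106. ] 86.9
station [329. 248.] 180 [ 0.5402 -0.0939  0.0346] rect [552.7 -88.6] [ 23.  111.8] 86.7
station [277. 249.] 188 [0.5426 0.0379 0.0347] rect [546.4  37.4] [21.8 83.6] 86.7
posts [303. 241.] 836 [ 0.5832 -0.0265  0.0715] rect [553.  -26.4] [139.2 188.5] 87.2
posts [302. 244.] 81 [ 0.5559 -0.0248  0.0713] rect [554.8 -24.3] [ 9.6 51.7] 85.4
redlid [395. 203.] 450 [ 0.6557 -0.2474  0.0938] rect [ 656.2 -248.1] [54.4 56.6] 45.7
redlid [301. 282.] 136 [ 0.464  -0.0235  0.0712] rect [464.2 -21.2] [96.6  9.2] 85.7
plate [295. 244.] 256 [ 0.5577 -0.0074  0.0352] rect [558.9  -3.5] [36.4 83.1] 80.5
plate [312. 247.] 235 [ 0.551  -0.0517  0.0356] rect [553.5 -47. ] [35.3 63.6] 85.0
orange [279. 312.] 565 [0.3883 0.0309 0.0195] rect [387.4  30.7] [69.6 50.1] 68.9
```

View pics/crop1.png

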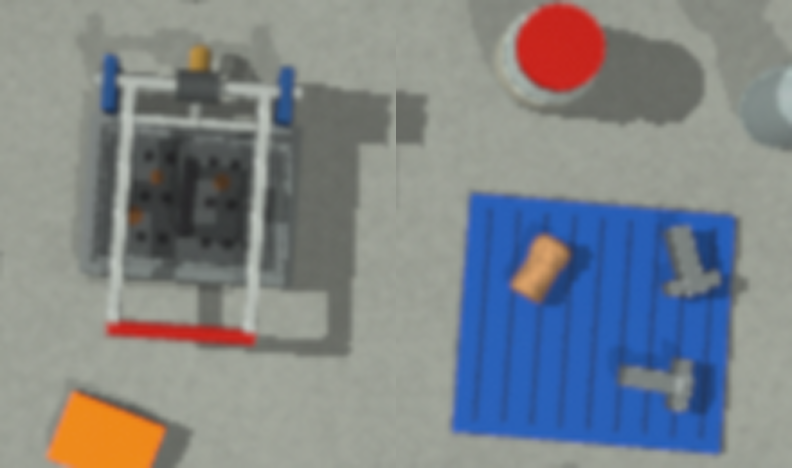

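Close crop: on the board there is one cork (crop (540,268)) and two grey T-chunks ((690,262), (660,380)). The pink T is off the board and stays out of it. The orange piece is part of the frame hinge. Next I'll refine the bin and station, and get the wrist camera geometry.

```bash
cat >> h.py <<'E'
def Rd(yaw_deg):
    "tool down, tool y (closing line) at world angle yaw"
    a=np.radians(yaw_deg); y=np.array([np.cos(a),np.sin(a),0]); z=np.array([0,0,-1.]); return np.stack([np.cross(y,z),y,z],1)
def plan(targets,start=None):
    "targets: list of (xyz, R or yaw or None); prints shift mm / turn deg in tool axes per step, simulating rounded commands"
    s=status.read_state()
    p,Rm=(s["tool_pos"],R.from_rotvec(s["tool_rot"]).as_matrix()) if start is None else start
    for t,r in targets:
        Rt=Rm if r is None else (Rd(r) if np.isscalar(r) else r)
        sh=np.round(Rm.T@(np.array(t)-p)*1000,0)
        rv=np.round(np.degrees(R.from_matrix(Rm.T@Rt).as_rotvec()),1)
        n=max(np.linalg.norm(sh)/41.7,np.linalg.norm(rv)/7.16)
        print(np.round(t,3),sh.tolist()+rv.tolist(),"rows>=%.1f"%n)
        p=p+Rm@sh/1000; Rm=Rm@R.from_rotvec(np.radians(rv)).as_matrix()
def pix(d,u,v,z):
    "pixel to world at height z"
    r=d["M"][:3,:3]@np.array([(u-d["cx"])/d["fx"],(v-d["cy"])/d["fy"],1]); c=d["M"][:3,3]; return c+r*(z-c[2])/r[2]
E
python3 - <<'E'
from h import *
import pickle
d=pickle.load(open("top0.pkl","rb"))
c=[pix(d,u,v,.09)[:2] for u,v in((145,244),(214,251),(204,320),(132,310))]
print("bin",np.round(c,3),np.mean(c,0))
w=snap("wrist"); print(np.round(w["tool_from_camera"],3),w["fx"])
print("board corners",[pix(d,350+(u-396)/3.6,190+v/3.6,.008).round(3)[:2] for u,v in((470,193),(737,214),(720,452),(453,432))])
W=cloud(d)
m=(W[...,2]>.06)&(W[...,0]>.3)&(W[...,0]<.75)&(abs(W[...,1])<.16)
print("bar ends",[pix(d,250+u/3.6,190+v/3.6,.066).round(4)[:2] for u,v in((110,328),(253,340))])
print("post tops",[pix(d,250+u/3.6,190+v/3.6,.074).round(4)[:2] for u,v in((110,80),(286,95))])
print("block corners z35",[pix(d,250+u/3.6,190+v/3.6,.035).round(4)[:2] for u,v in((82,270),(284,284))])
print("flutes/jar", [pix(d,u,v,z).round(3)[:2] for u,v,z in((238,157,.156),(395,203,.095),(473,213,.156),(163,180,.08),(119,205,.16))])
for n in range(2):
  h=(W[...,2]>.02)&(W[...,2]<.06)&(abs(W[...,0]-.61)<.06)&(abs(W[...,1]-.237)<.07)
print("clean handle pts",np.median(W[h],0),h.sum(), cv2.minAreaRect(W[h][:,:2].astype(np.float32)*1000))
hs=cv2.cvtColor(d["img"],cv2.COLOR_RGB2HSV); b=(hs[...,0]>105)&(hs[...,0]<125)&(hs[...,1]>100)
b[:,:160]=0;b[:,230:]=0;b[240:]=0;v,u=np.nonzero(b);q=np.array([pix(d,a,c,.04)[:2] for a,c in zip(u,v)]);print(cv2.minAreaRect(q.astype(np.float32)*1000),len(q))
E
```

```text
bin [[0.551 0.347]
 [0.536 0.184]
 [0.373 0.203]
 [0.395 0.372]] [0.46362967 0.27634268]
[[-0.    -0.963 -0.269  0.069]
 [ 1.    -0.    -0.    -0.   ]
 [ 0.    -0.269  0.963 -0.178]
 [ 0.     0.     0.     1.   ]] 390.39553686207626
board corners [array([ 0.563, -0.199]), array([ 0.55 , -0.389]), array([ 0.382, -0.375]), array([ 0.395, -0.187])]
bar ends [array([0.4657, 0.026 ]), array([ 0.4585, -0.0701])]
post tops [array([0.6323, 0.028 ]), array([ 0.6235, -0.0907])]
block corners z35 [array([0.5052, 0.0475]), array([ 0.4969, -0.0919])]
flutes/jar [array([0.747, 0.122]), array([ 0.655, -0.247]), array([ 0.625, -0.415]), array([0.707, 0.312]), array([0.633, 0.386])]
clean handle pts [0.63709494 0.23829941 0.04089021] 108 ((636.3349609375, 239.00567626953125), (52.43204116821289, 10.762964248657227), 7.102175712585449)
((637.0946655273438, 239.18572998046875), (51.66535568237305, 12.69180965423584), 8.156821250915527) 88
```

Run:
```python
from h import *
plan([((.45,.15,.23),70),((.46,-.28,.22),66)])
```

```text
[0.45 0.15 0.23] [-380.0, -266.0, -35.0, -0.1, -0.0, 1.7] rows>=11.2
[ 0.46 -0.28  0.22] [-157.0, -401.0, 9.0, 0.0, -0.0, 4.0] rows>=10.3
```

>>> {"name": "carry_out", "arguments": {"increments": [[[-190, -133, -18, 0, 0, 0, 85], [-190, -133, -18, 0, 0, 0, 85], [-190, -133, -18, 0, 0, 0, 85], [-190, -133, -18, 0, 0, 0, 85], [-190, -133, -18, 0, 0, 0, 85], [-190, -133, -18, 0, 0, 0, 85], [-190, -133, -18, 0, 0, 0, 85]]]}}

```text
time: 0.73
tool_pos: [0.3137, 0.3332, 0.2132]
tool_rot: [0.506, 3.099, -0.001]
contact_force: [0.1, -0.2, 0.1]
width: 0.0849
grip_force: 0.0
```

>>> {"name": "carry_out", "arguments": {"increments": [[[-190, -133, -18, 0, 0, 1.7, 85], [-190, -133, -18, 0, 0, 1.7, 85], [-190, -133, -18, 0, 0, 1.7, 85], [-190, -133, -18, 0, 0, 1.7, 85], [-190, -133, -18, 0, 0, 1.7, 85], [-190, -133, -18, 0, 0, 1.7, 85], [-190, -133, -18, 0, 0, 1.7, 85]]]}}

```text
time: 1.32
tool_pos: [0.4526, 0.1472, 0.2305]
tool_rot: [0.552, 3.092, -0.001]
contact_force: [-0.5, 0.3, -0.8]
width: 0.0846
grip_force: 0.0
```

>>> {"name": "carry_out", "arguments": {"increments": [[[-78, -200, 4, 0, 0, 2, 85], [-78, -200, 4, 0, 0, 2, 85], [-78, -200, 4, 0, 0, 2, 85], [-78, -200, 4, 0, 0, 2, 85], [-78, -200, 4, 0, 0, 2, 85], [-78, -200, 4, 0, 0, 2, 85], [-78, -200, 4, 0, 0, 2, 85]]]}}

```text
time: 1.9
tool_pos: [0.4547, -0.0659, 0.2264]
tool_rot: [-0.606, -3.082, -0.0]
contact_force: [0.5, 1.2, 0.1]
width: 0.0851
grip_force: 0.0
```

>>> {"name": "carry_out", "arguments": {"increments": [[[-78, -200, 4, 0, 0, 2, 85], [-78, -200, 4, 0, 0, 2, 85], [-78, -200, 4, 0, 0, 2, 85], [-78, -200, 4, 0, 0, 2, 85], [-78, -200, 4, 0, 0, 2, 85], [-78, -200, 4, 0, 0, 2, 85], [-78, -200, 4, 0, 0, 2, 85], [-78, -200, 4, 0, 0, 2, 85]]]}}

```text
time: 2.57
tool_pos: [0.4526, -0.2774, 0.2226]
tool_rot: [-0.653, -3.072, -0.002]
contact_force: [-0.8, -0.2, -0.6]
width: 0.0851
grip_force: 0.0
```

```bash
cat > board.py <<'E'
from h import *
import sys
d=snap("wrist"); save(d,sys.argv[1]); W=cloud(d)
s=status.read_state(); print("t",s["time"],"tcp",s["tool_pos"].round(4),"yaw",np.degrees(np.arctan2(*R.from_rotvec(s["tool_rot"]).as_matrix()[1::-1,1])).round(1),"q",s["qpos"].round(2))
bc=np.array([.4725,-.2875]); a=np.radians(-4); l=(W[...,:2]-bc)@np.array([[np.cos(a),-np.sin(a)],[np.sin(a),np.cos(a)]])
m=((W[...,2]>.018)&(W[...,2]<.06)&(abs(l[...,0])<.11)&(abs(l[...,1])<.12)).astype(np.uint8)
n,L,st,c=cv2.connectedComponentsWithStats(m)
for i in range(1,n):
    if st[i,4]>80:
        q=W[L==i]; r=cv2.minAreaRect(q[:,:2].astype(np.float32)*1000); t=q[q[:,2]>.026]
        xy=t[:,:2]-t[:,:2].mean(0); e=np.linalg.svd(xy,full_matrices=False)[2]; p=xy@e[0]
        print(c[i].round(),st[i,4],"ztop",np.percentile(q[:,2],95).round(4),"rect",np.round(r[0],1),np.round(r[1],1),round(r[2],1),"mean",(t[:,:2].mean(0)*1000).round(1),"axis",np.degrees(np.arctan2(e[0,1],e[0,0])).round(1),"skew",(np.mean(p**3)/np.mean(p**2)**1.5).round(2), "col",d["img"][L==i].mean(0).round())
E
python3 board.py w1
```

```text
t 2.6167 tcp [ 0.4526 -0.277   0.2229] yaw 66.1 q [-0.71  0.22  0.04  1.39  0.   -0.29]
[263. 211.] 1088 ztop 0.0322 rect [ 434.1 -326.9] [48.1 36. ] 81.2 mean [ 433.2 -330.5] axis -98.8 skew -0.45 col [108. 116. 115.]
[372. 247.] 1075 ztop 0.0332 rect [ 511.9 -246.9] [26.3 44.1] 57.9 mean [ 510.9 -247.5] axis -30.9 skew -0.06 col [166. 124.  84.]
[282. 288.] 1015 ztop 0.0322 rect [ 518.4 -349. ] [48.3 36.5] 12.8 mean [ 513.4 -348.9] axis 14.9 skew 0.47 col [106. 113. 112.]
```

Wrist picture numbers match the given sizes: the cork is 26x44 at (512,-247), and the chunks are 48x36 with tops at z=32 mm. No extra objects. The choice stands, so cork first.

Run:
```python
from h import *
plan([((.5115,-.247,.10),59),((.5115,-.247,.012),59),((.5115,-.247,.16),59),((.48,.02,.18),59),((.464,.277,.16),82),((.464,.277,.075),82)])
```

```text
[ 0.511 -0.247  0.1  ] [-42.0, 51.0, 123.0, 0.0, -0.0, 7.1] rows>=3.3
[ 0.511 -0.247  0.012] [0.0, 0.0, 88.0, 0.0, -0.0, -0.0] rows>=2.1
[ 0.511 -0.247  0.16 ] [0.0, 0.0, -148.0, 0.0, -0.0, -0.0] rows>=3.5
[0.48 0.02 0.18] [165.0, 213.0, -20.0, 0.0, -0.0, -0.0] rows>=6.5
[0.464 0.277 0.16 ] [146.0, 212.0, 20.0, 0.0, -0.0, -23.0] rows>=6.2
[0.464 0.277 0.075] [0.0, -0.0, 85.0, 0.0, -0.0, -0.0] rows>=2.0
```

View pics/w1.png

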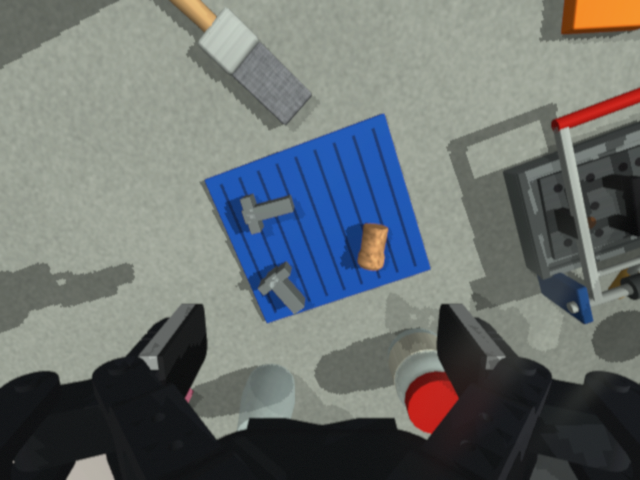

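The wrist view shows the cork at (373,247), chunks at (265,212) and (282,287), and the jar clear of the approach. Picking the cork.

>>> {"name": "carry_out", "arguments": {"increments": [[[-42, 51, 123, 0, 0, 7.1, 60], [-42, 51, 123, 0, 0, 7.1, 60], [-42, 51, 123, 0, 0, 7.1, 60], [-42, 51, 123, 0, 0, 7.1, 60], [-42, 51, 123, 0, 0, 7.1, 60], [-42, 51, 123, 0, 0, 7.1, 60]]]}}

```text
time: 3.12
tool_pos: [0.5115, -0.2475, 0.1003]
tool_rot: [-0.838, -3.027, -0.0]
contact_force: [0.1, -0.3, 1.0]
width: 0.06
grip_force: 0.0
```

>>> {"name": "carry_out", "arguments": {"increments": [[[0, 0, 40, 0, 0, 0, 60], [0, 0, 70, 0, 0, 0, 60], [0, 0, 88, 0, 0, 0, 60], [0, 0, 88, 0, 0, 0, 60], [0, 0, 88, 0, 0, 0, 15], [0, 0, 88, 0, 0, 0, 15], [0, 0, 88, 0, 0, 0, 15], [0, 0, 88, 0, 0, 0, 15]]], "grip_force": 30}}

```text
time: 3.78
tool_pos: [0.5121, -0.2503, 0.0138]
tool_rot: [0.842, 3.024, -0.002]
contact_force: [0.0, -0.0, 0.1]
width: 0.0151
grip_force: 0.0
```

>>> {"name": "carry_out", "arguments": {"increments": [[[0, 0, 0, 0, 0, 0, 15], [0, 0, 0, 0, 0, 0, 15], [0, 0, 0, 0, 0, 0, 15], [0, 0, -30, 0, 0, 0, 15], [0, 0, -70, 0, 0, 0, 15], [0, 0, -110, 0, 0, 0, 15], [0, 0, -148, 0, 0, 0, 15], [0, 0, -148, 0, 0, 0, 15]]]}}

```text
time: 4.45
tool_pos: [0.5137, -0.2513, 0.1676]
tool_rot: [0.84, 3.017, -0.006]
contact_force: [-0.2, 0.2, 0.6]
width: 0.0151
grip_force: 0.0
```

The fingers reached 15 mm with no force, so the cork was missed. Looking again.

```bash
python3 board.py w2
python3 - <<'E'
from h import *
d=snap("top"); save(d,"top1",(350,190,460,320),4)
E
```

```text
t 4.5 tcp [ 0.5129 -0.2508  0.1641] yaw 58.9 q [-0.6   0.3   0.    1.26 -0.   -0.06]
[187. 183.] 1585 ztop 0.0323 rect [ 434.3 -326.8] [48.4 35.9] 81.2 mean [ 433.7 -330.4] axis -99.1 skew -0.47 col [131. 141. 140.]
[325. 211.] 1540 ztop 0.0334 rect [ 512.2 -247.2] [25.6 44.5] 58.8 mean [ 511.4 -246.9] axis -30.5 skew -0.03 col [197. 151. 102.]
[227. 274.] 1423 ztop 0.0322 rect [ 518.2 -348.6] [47.5 37.2] 13.6 mean [ 514.1 -348.4] axis 14.4 skew 0.44 col [125. 134. 132.]
```

View pics/w2.png

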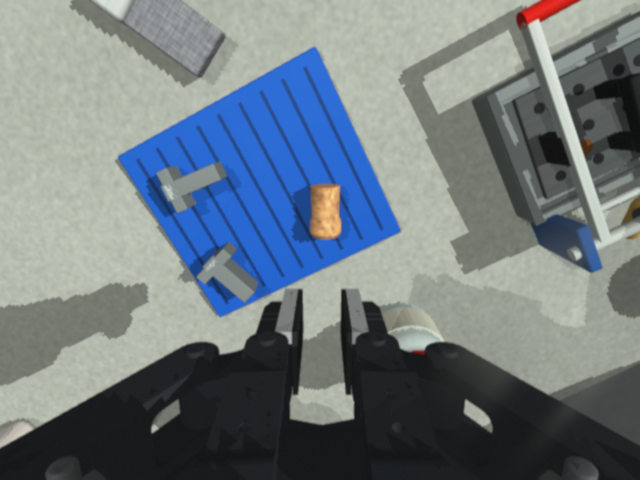

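Run:
```python
from h import *
d=snap("wrist"); s=status.read_state(); W=cloud(d)
Rm=R.from_rotvec(s["tool_rot"]).as_matrix(); T=(W-s["tool_pos"])@Rm
for v in range(286,345,6):
    print(v,[tuple((T[v,u]*1000).round().astype(int)) for u in (281,290,298,345,352,362)])
m=(abs(T[...,0])<.02)&(abs(T[...,1])<.03)&(T[...,2]<.03); print(np.nanmax(T[m][:,2]), s["width"],s["tool_pos"],s["tool_rot"])
```

```text
286 [(np.int64(-68), np.int64(-37), np.int64(153)), (np.int64(-68), np.int64(-29), np.int64(153)), (np.int64(-71), np.int64(-22), np.int64(162)), (np.int64(-71), np.int64(22), np.int64(161)), (np.int64(-71), np.int64(28), np.int64(161)), (np.int64(-71), np.int64(38), np.int64(161))]
292 [(np.int64(-74), np.int64(-38), np.int64(153)), (np.int64(10), np.int64(-12), np.int64(-44)), (np.int64(11), np.int64(-9), np.int64(-45)), (np.int64(11), np.int64(9), np.int64(-45)), (np.int64(11), np.int64(11), np.int64(-45)), (np.int64(-77), np.int64(38), np.int64(160))]
298 [(np.int64(-83), np.int64(-39), np.int64(161)), (np.int64(11), np.int64(-12), np.int64(-50)), (np.int64(11), np.int64(-9), np.int64(-51)), (np.int64(10), np.int64(8), np.int64(-50)), (np.int64(11), np.int64(11), np.int64(-50)), (np.int64(-83), np.int64(38), np.int64(161))]
304 [(np.int64(11), np.int64(-14), np.int64(-56)), (np.int64(11), np.int64(-11), np.int64(-55)), (np.int64(11), np.int64(-8), np.int64(-56)), (np.int64(11), np.int64(8), np.int64(-56)), (np.int64(11), np.int64(10), np.int64(-56)), (np.int64(10), np.int64(14), 
[... 1087 characters left out ...]
.int64(12), np.int64(-72))]
334 [(np.int64(12), np.int64(-12), np.int64(-78)), (np.int64(9), np.int64(-10), np.int64(-74)), (np.int64(7), np.int64(-8), np.int64(-69)), (np.int64(6), np.int64(7), np.int64(-68)), (np.int64(10), np.int64(9), np.int64(-75)), (np.int64(12), np.int64(11), np.int64(-78))]
340 [(np.int64(12), np.int64(-12), np.int64(-81)), (np.int64(8), np.int64(-10), np.int64(-74)), (np.int64(4), np.int64(-8), np.int64(-68)), (np.int64(4), np.int64(7), np.int64(-68)), (np.int64(7), np.int64(9), np.int64(-73)), (np.int64(12), np.int64(11), np.int64(-82))]
-0.03931939538497214 0.015246600088054145 [ 0.51123488 -0.24963428  0.15999205] [ 8.42630974e-01  3.02595166e+00 -3.18522074e-04]
```

Run:
```python
from h import *
d=snap("scene"); s=status.read_state(); W=cloud(d); p=s["tool_pos"]
m=(np.hypot(W[...,0]-p[0],W[...,1]-p[1])<.03)&(W[...,2]>.05)
print(p, np.sort(W[m][:,2])[:10].round(4), m.sum()); v,u=np.nonzero(m); print(u.min(),u.max(),v.min(),v.max())
i=np.argsort(W[m][:,2])[:40]; print(W[m][i].mean(0).round(4))
```

```text
[ 0.5108075  -0.24936251  0.15903875] [0.1962 0.1969 0.1976 0.1983 0.1984 0.1992 0.1992 0.1996 0.1996 0.1996] 1157
185 220 63 190
[ 0.516  -0.2507  0.2011]
```

The scene and wrist cameras agree that the real fingertips sit about 38 mm behind the reported TCP: tips at z=0.197 with the TCP at 0.159. That explains the miss, since the fingers closed above the cork. I'll use tip z = TCP z + 38 mm from now on.

```bash
cat >> h.py <<'E'
TIP=.038
def tp(targets,start=None): plan([((x,y,z-TIP),r) for (x,y,z),r in targets],start)
E
python3 - <<'E'
from h import *
tp([((.512,-.247,.05),59),((.512,-.247,.012),59),((.512,-.247,.17),59),((.48,.02,.18),59),((.464,.277,.17),80),((.464,.277,.075),80)])
E
```

```text
[ 0.512 -0.247  0.012] [0.0, 3.0, 147.0, 0.0, -0.1, -0.1] rows>=3.5
[ 0.512 -0.247 -0.026] [0.0, -0.0, 38.0, 0.0, 0.0, -0.0] rows>=0.9
[ 0.512 -0.247  0.132] [-0.0, -0.0, -158.0, 0.0, 0.0, -0.0] rows>=3.8
[0.48  0.02  0.142] [165.0, 212.0, -10.0, 0.0, 0.0, -0.0] rows>=6.4
[0.464 0.277 0.132] [146.0, 212.0, 10.0, -0.0, 0.0, -21.0] rows>=6.2
[0.464 0.277 0.037] [0.0, 0.0, 95.0, -0.0, 0.0, -0.0] rows>=2.3
```

>>> {"name": "carry_out", "arguments": {"increments": [[[0, 3, 40, 0, 0, 0, 55], [0, 3, 80, 0, 0, 0, 55], [0, 3, 115, 0, 0, 0, 55], [0, 3, 147, 0, 0, 0, 55], [0, 3, 147, 0, 0, 0, 55], [0, 3, 147, 0, 0, 0, 55]]]}}

```text
time: 5.15
tool_pos: [0.5113, -0.246, 0.0111]
tool_rot: [-0.841, -3.021, -0.003]
contact_force: [0.2, -0.2, 0.3]
width: 0.055
grip_force: 0.0
```

>>> {"name": "carry_out", "arguments": {"increments": [[[0, 0, 12, 0, 0, 0, 55], [0, 0, 24, 0, 0, 0, 55], [0, 0, 36, 0, 0, 0, 55], [0, 0, 36, 0, 0, 0, 55], [0, 0, 36, 0, 0, 0, 15], [0, 0, 36, 0, 0, 0, 15], [0, 0, 36, 0, 0, 0, 15], [0, 0, 36, 0, 0, 0, 15]]], "grip_force": 30}}

```text
time: 5.82
tool_pos: [0.5137, -0.2477, -0.0213]
tool_rot: [0.842, 3.024, -0.001]
contact_force: [-0.6, 0.3, 6.0]
width: 0.0251
grip_force: 30.6
```

Gripped: 25 mm wide at 30 N. Lift and carry to the bin.

>>> {"name": "carry_out", "arguments": {"increments": [[[0, 0, -30, 0, 0, 0, 15], [0, 0, -60, 0, 0, 0, 15], [0, 0, -100, 0, 0, 0, 15], [0, 0, -140, 0, 0, 0, 15], [0, 0, -158, 0, 0, 0, 15], [0, 0, -158, 0, 0, 0, 15]]]}}

```text
time: 6.32
tool_pos: [0.5149, -0.2484, 0.1409]
tool_rot: [0.84, 3.018, -0.005]
contact_force: [0.9, 0.2, -0.0]
width: 0.0251
grip_force: 29.8
```

>>> {"name": "carry_out", "arguments": {"increments": [[[27, 35, -10, 0, 0, 0, 15], [53, 70, -10, 0, 0, 0, 15], [80, 105, -10, 0, 0, 0, 15], [107, 140, -10, 0, 0, 0, 15], [135, 175, -10, 0, 0, 0, 15], [165, 212, -10, 0, 0, 0, 15], [165, 212, -10, 0, 0, 0, 15]]]}}

```text
time: 6.9
tool_pos: [0.4796, 0.0233, 0.145]
tool_rot: [-0.84, -3.027, -0.001]
contact_force: [0.5, 0.5, 0.1]
width: 0.0249
grip_force: 29.8
```

>>> {"name": "carry_out", "arguments": {"increments": [[[25, 35, 0, 0, 0, -3, 15], [50, 70, 0, 0, 0, -6, 15], [75, 105, 0, 0, 0, -10, 15], [100, 140, 0, 0, 0, -14, 15], [123, 178, 0, 0, 0, -18, 15], [146, 212, 0, 0, 0, -21, 15], [146, 212, 0, 0, 0, -21, 15], [146, 212, 0, 0, 0, -21, 15]]]}}

```text
time: 7.57
tool_pos: [0.4649, 0.2791, 0.1444]
tool_rot: [-0.271, -3.129, 0.0]
contact_force: [0.2, 0.1, -1.2]
width: 0.0253
grip_force: 29.8
```

Run:
```python
from h import *
d=snap("top"); s=status.read_state(); W=cloud(d); print(s["tool_pos"],s["width"],s["grip_force"],s["time"])
w=snap("wrist"); save(w,"w3"); X=cloud(w)
m=(X[...,2]>.078)&(X[...,2]<.097)&(abs(X[...,0]-.46)<.11)&(abs(X[...,1]-.28)<.11)
q=X[m][:,:2]; print(m.sum(),cv2.minAreaRect(q.astype(np.float32)*1000)); print(np.percentile(q,[1,99],axis=0))
tp([((.464,.277,.075),None)])
```

```text
[0.46511981 0.27747572 0.14447026] 0.02508940834961443 29.799513816833496 7.6167
9264 ((464.6446228027344, 286.0263671875), (160.72244262695312, 160.1705322265625), 81.33073425292969)
[[0.37643572 0.19957239]
 [0.54951807 0.37412301]]
[0.464 0.277 0.037] [1.0, 0.0, 108.0, 0.0, 0.0, 0.0] rows>=2.6
```

View pics/w3.png

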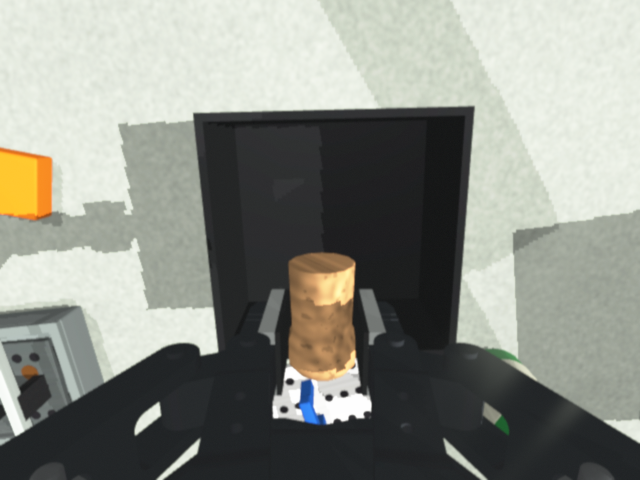

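Cork held at (322,315) over the bin. The bin rim measures 160x160, centred at (465,286). Lower, release and rise, then plan for the first chunk.

>>> {"name": "carry_out", "arguments": {"increments": [[[0, 9, 40, 0, 0, 0, 15], [0, 9, 80, 0, 0, 0, 15], [0, 9, 108, 0, 0, 0, 15], [0, 9, 108, 0, 0, 0, 15], [0, 9, 108, 0, 0, 0, 50], [0, 9, 108, 0, 0, 0, 50], [0, 9, 108, 0, 0, 0, 50], [0, 9, 90, 0, 0, 0, 50]]]}}

```text
time: 8.33
tool_pos: [0.467, 0.2848, 0.0546]
tool_rot: [-0.278, -3.128, 0.001]
contact_force: [-0.1, 0.3, -0.8]
width: 0.0503
grip_force: 0.0
```

>>> {"name": "carry_out", "arguments": {"increments": [[[0, 0, -40, 0, 0, 0, 50], [0, 0, -80, 0, 0, 0, 50], [0, 0, -90, 0, 0, 0, 50], [0, 0, -90, 0, 0, 0, 50]]]}}

```text
time: 8.67
tool_pos: [0.4697, 0.2863, 0.1505]
tool_rot: [0.277, 3.121, 0.007]
contact_force: [0.2, 0.8, -0.7]
width: 0.05
grip_force: 0.0
```

Run:
```python
from h import *
s=status.read_state(); print(s["tool_pos"],s["width"],s["time"])
tp([((.465,.02,.18),90),((.5,-.25,.18),103.5),((.5272,-.3469,.06),103.5),((.5272,-.3469,.012),103.5),((.5272,-.3469,.17),103.5),((.48,0,.18),90),((.4646,.286,.18),80),((.4646,.286,.075),80)])
```

```text
[0.46966161 0.28634202 0.15045324] 0.04995890762936936 8.6667
[0.465 0.02  0.142] [-42.0, -263.0, 7.0, 0.3, 0.5, -10.1] rows>=6.4
[ 0.5   -0.25   0.142] [-35.0, -270.0, 1.0, -0.0, -0.0, -13.5] rows>=6.5
[ 0.527 -0.347  0.022] [-4.0, -101.0, 120.0, -0.0, -0.0, -0.0] rows>=3.8
[ 0.527 -0.347 -0.026] [-0.0, 0.0, 48.0, -0.0, -0.0, -0.0] rows>=1.2
[ 0.527 -0.347  0.132] [-0.0, 0.0, -158.0, -0.0, -0.0, -0.0] rows>=3.8
[0.48  0.    0.142] [-35.0, 349.0, -11.0, -0.0, -0.0, 13.5] rows>=8.4
[0.465 0.286 0.142] [15.0, 286.0, 0.0, -0.0, -0.0, 10.0] rows>=6.9
[0.465 0.286 0.037] [0.0, -0.0, 105.0, -0.0, -0.0, -0.0] rows>=2.5
```

>>> {"name": "carry_out", "arguments": {"increments": [[[-20, -150, 5, 0, 0, -6, 50], [-40, -263, 5, 0, 0, -10, 50], [-40, -263, 5, 0, 0, -10, 50], [-40, -263, 5, 0, 0, -10, 50], [-40, -263, 5, 0, 0, -10, 50], [-40, -263, 5, 0, 0, -10, 50], [-40, -263, 5, 0, 0, -10, 50], [-40, -263, 5, 0, 0, -10, 50]]]}}

```text
time: 9.33
tool_pos: [0.4603, 0.0162, 0.1399]
tool_rot: [0.01, 3.141, -0.001]
contact_force: [0.0, 0.3, 0.4]
width: 0.0502
grip_force: 0.0
```

>>> {"name": "carry_out", "arguments": {"increments": [[[-35, -270, 0, 0, 0, -13.5, 50], [-35, -270, 0, 0, 0, -13.5, 50], [-35, -270, 0, 0, 0, -13.5, 50], [-35, -270, 0, 0, 0, -13.5, 50], [-35, -270, 0, 0, 0, -13.5, 50], [-35, -270, 0, 0, 0, -13.5, 50], [-35, -270, 0, 0, 0, -13.5, 50], [-35, -270, 0, 0, 0, -13.5, 50]]]}}

```text
time: 10.0
tool_pos: [0.4957, -0.2555, 0.1391]
tool_rot: [-0.36, 3.121, -0.002]
contact_force: [-1.9, 1.0, -0.3]
width: 0.0497
grip_force: 0.0
```

```bash
python3 board.py w4
python3 - <<'E'
from h import *
tp([((.5272,-.3469,.06),103.5),((.5272,-.3469,.012),103.5)])
E
```

```text
t 10.05 tcp [ 0.4952 -0.2528  0.1391] yaw 103.2 q [-0.62  0.29 -0.08  1.2  -0.   -0.85]
[237. 119.] 2054 ztop 0.0323 rect [ 434.4 -327.2] [48.3 36. ] 80.9 mean [ 433.4 -331.3] axis 80.7 skew 0.49 col [134. 144. 142.]
[196. 221.] 1902 ztop 0.0322 rect [ 518.4 -349.6] [48.2 36.7] 11.7 mean [ 513.5 -349.3] axis 14.9 skew 0.49 col [125. 134. 132.]
[ 0.527 -0.347  0.022] [-10.0, -99.0, 117.0, 0.0, -0.0, -0.3] rows>=3.7
[ 0.527 -0.347 -0.026] [0.0, 0.0, 48.0, 0.0, -0.0, -0.0] rows>=1.2
```

>>> {"name": "carry_out", "arguments": {"increments": [[[-10, -99, 70, 0, 0, 0, 45], [-10, -99, 117, 0, 0, 0, 45], [-10, -99, 117, 0, 0, 0, 45], [-10, -99, 117, 0, 0, 0, 45], [-10, -99, 117, 0, 0, 0, 45], [-10, -99, 117, 0, 0, 0, 45], [-10, -99, 117, 0, 0, 0, 45]]]}}

```text
time: 10.63
tool_pos: [0.528, -0.3432, 0.0238]
tool_rot: [-0.367, 3.12, 0.0]
contact_force: [0.4, 0.7, 0.9]
width: 0.0451
grip_force: 0.0
```

>>> {"name": "carry_out", "arguments": {"increments": [[[0, 0, 20, 0, 0, 0, 45], [0, 0, 40, 0, 0, 0, 45], [0, 0, 47, 0, 0, 0, 45], [0, 0, 47, 0, 0, 0, 45], [0, 0, 47, 0, 0, 0, 5], [0, 0, 47, 0, 0, 0, 5], [0, 0, 47, 0, 0, 0, 5], [0, 0, 47, 0, 0, 0, 5]]], "grip_force": 30}}

```text
time: 11.3
tool_pos: [0.5284, -0.345, -0.0223]
tool_rot: [-0.366, 3.118, -0.003]
contact_force: [0.1, 1.0, 6.3]
width: 0.0136
grip_force: 30.7
```

>>> {"name": "carry_out", "arguments": {"increments": [[[0, 0, -30, 0, 0, 0, 5], [0, 0, -60, 0, 0, 0, 5], [0, 0, -100, 0, 0, 0, 5], [0, 0, -140, 0, 0, 0, 5], [0, 0, -158, 0, 0, 0, 5], [0, 0, -158, 0, 0, 0, 5]]]}}

```text
time: 11.8
tool_pos: [0.5293, -0.3461, 0.1402]
tool_rot: [-0.365, 3.114, -0.011]
contact_force: [-0.8, 0.5, 0.1]
width: 0.0135
grip_force: 29.8
```

>>> {"name": "carry_out", "arguments": {"increments": [[[-17, 175, -8, 0, 0, 7, 5], [-17, 175, -8, 0, 0, 7, 5], [-17, 175, -8, 0, 0, 7, 5], [-17, 175, -8, 0, 0, 7, 5], [-17, 175, -8, 0, 0, 7, 5], [-17, 175, -8, 0, 0, 7, 5]]]}}

```text
time: 12.3
tool_pos: [0.503, -0.1675, 0.1425]
tool_rot: [-0.18, 3.136, 0.0]
contact_force: [1.8, 0.2, -0.8]
width: 0.0133
grip_force: 29.8
```

>>> {"name": "carry_out", "arguments": {"increments": [[[2, 175, 0, 0, 0, 7, 5], [2, 175, 0, 0, 0, 7, 5], [2, 175, 0, 0, 0, 7, 5], [2, 175, 0, 0, 0, 7, 5], [2, 175, 0, 0, 0, 7, 5], [2, 175, 0, 0, 0, 7, 5]]]}}

```text
time: 12.8
tool_pos: [0.4821, 0.005, 0.1419]
tool_rot: [0.012, 3.141, 0.0]
contact_force: [0.0, -0.7, 1.1]
width: 0.0137
grip_force: 29.8
```

>>> {"name": "carry_out", "arguments": {"increments": [[[15, 286, 0, 0, 0, 10, 5], [15, 286, 0, 0, 0, 10, 5], [15, 286, 0, 0, 0, 10, 5], [15, 286, 0, 0, 0, 10, 5], [15, 286, 0, 0, 0, 10, 5], [15, 286, 0, 0, 0, 10, 5], [15, 286, 0, 0, 0, 10, 5], [15, 286, 0, 0, 0, 10, 5]]]}}

```text
time: 13.47
tool_pos: [0.4711, 0.2941, 0.1411]
tool_rot: [0.285, 3.129, 0.002]
contact_force: [-0.7, -1.6, -0.3]
width: 0.0137
grip_force: 29.9
```

Run:
```python
from h import *
snap("wrist")
s=status.read_state(); print(s["tool_pos"],s["width"],s["grip_force"],s["time"])
tp([((.4646,.286,.08),80)])
```

```text
[0.47116518 0.29147883 0.14099465] 0.013048202743121828 29.857132136821747 13.5167
[0.465 0.286 0.042] [5.0, -7.0, 99.0, -0.0, -0.0, -0.4] rows>=2.4
```

>>> {"name": "carry_out", "arguments": {"increments": [[[5, -7, 40, 0, 0, 0, 5], [5, -7, 80, 0, 0, 0, 5], [5, -7, 99, 0, 0, 0, 5], [5, -7, 99, 0, 0, 0, 5], [5, -7, 99, 0, 0, 0, 45], [5, -7, 99, 0, 0, 0, 45], [5, -7, 99, 0, 0, 0, 45], [5, -7, 80, 0, 0, 0, 45]]]}}

```text
time: 14.18
tool_pos: [0.4636, 0.2828, 0.061]
tool_rot: [-0.292, -3.126, 0.002]
contact_force: [1.1, 1.0, 0.4]
width: 0.0449
grip_force: 0.0
```

>>> {"name": "carry_out", "arguments": {"increments": [[[0, 0, -40, 0, 0, 0, 45], [0, 0, -80, 0, 0, 0, 45], [0, 0, -80, 0, 0, 0, 45], [0, 0, -80, 0, 0, 0, 45]]]}}

```text
time: 14.52
tool_pos: [0.466, 0.2842, 0.1459]
tool_rot: [0.29, 3.121, 0.005]
contact_force: [0.5, -0.7, 0.2]
width: 0.0452
grip_force: 0.0
```

Run:
```python
from h import *
print(status.read_state()["tool_pos"],status.read_state()["width"])
tp([((.465,.02,.18),38),((.435,-.25,.18),-9)])
```

```text
[0.46601686 0.28416222 0.1459119 ] 0.04520153481309942
[0.465 0.02  0.142] [-48.0, -260.0, 3.0, 0.4, 0.3, 41.4] rows>=6.3
[ 0.435 -0.25   0.142] [-194.0, -190.0, 0.0, -0.1, 0.0, 47.0] rows>=6.6
```

>>> {"name": "carry_out", "arguments": {"increments": [[[-48, -260, 0, 0, 0, 41.4, 45], [-48, -260, 0, 0, 0, 41.4, 45], [-48, -260, 0, 0, 0, 41.4, 45], [-48, -260, 0, 0, 0, 41.4, 45], [-48, -260, 0, 0, 0, 41.4, 45], [-48, -260, 0, 0, 0, 41.4, 45], [-48, -260, 0, 0, 0, 41.4, 45], [-48, -260, 0, 0, 0, 41.4, 45]]]}}

```text
time: 15.18
tool_pos: [0.4632, 0.0159, 0.1419]
tool_rot: [1.384, 2.82, -0.001]
contact_force: [-1.1, 0.5, 0.0]
width: 0.0452
grip_force: 0.0
```

>>> {"name": "carry_out", "arguments": {"increments": [[[-194, -190, 0, 0, 0, 47, 45], [-194, -190, 0, 0, 0, 47, 45], [-194, -190, 0, 0, 0, 47, 45], [-194, -190, 0, 0, 0, 47, 45], [-194, -190, 0, 0, 0, 47, 45], [-194, -190, 0, 0, 0, 47, 45], [-194, -190, 0, 0, 0, 47, 45], [-194, -190, 0, 0, 0, 47, 45]]]}}

```text
time: 15.85
tool_pos: [0.4327, -0.2543, 0.1414]
tool_rot: [2.397, 2.03, -0.001]
contact_force: [-0.9, 0.4, 0.1]
width: 0.0449
grip_force: 0.0
```

```bash
python3 board.py w5
python3 - <<'E'
from h import *
tp([((.4356,-.3182,.06),-9),((.4356,-.3182,.014),-9)])
E
```

```text
t 15.9 tcp [ 0.4327 -0.2521  0.1414] yaw -9.2 q [-0.7   0.2  -0.2   1.18  0.    1.04]
[339. 314.] 1473 ztop 0.0322 rect [ 435.2 -326.1] [48.  35.5] 81.2 mean [ 434.3 -329.9] axis -98.0 skew -0.47 col [116. 125. 122.]
[ 0.436 -0.318  0.022] [-65.0, 14.0, 119.0, -0.0, -0.0, -0.2] rows>=3.3
[ 0.436 -0.318 -0.024] [0.0, -0.0, 46.0, -0.0, -0.0, 0.0] rows>=1.1
```

>>> {"name": "carry_out", "arguments": {"increments": [[[-65, 14, 70, 0, 0, 0, 45], [-65, 14, 119, 0, 0, 0, 45], [-65, 14, 119, 0, 0, 0, 45], [-65, 14, 119, 0, 0, 0, 45], [-65, 14, 119, 0, 0, 0, 45], [-65, 14, 119, 0, 0, 0, 45]]]}}

```text
time: 16.4
tool_pos: [0.4367, -0.3156, 0.0227]
tool_rot: [-2.386, -2.041, -0.0]
contact_force: [-0.6, 0.0, -0.5]
width: 0.045
grip_force: 0.0
```

>>> {"name": "carry_out", "arguments": {"increments": [[[0, 0, 20, 0, 0, 0, 45], [0, 0, 40, 0, 0, 0, 45], [0, 0, 45, 0, 0, 0, 45], [0, 0, 45, 0, 0, 0, 45], [0, 0, 45, 0, 0, 0, 5], [0, 0, 45, 0, 0, 0, 5], [0, 0, 45, 0, 0, 0, 5], [0, 0, 45, 0, 0, 0, 5]]], "grip_force": 30}}

```text
time: 17.07
tool_pos: [0.4374, -0.3175, -0.0205]
tool_rot: [2.387, 2.039, 0.001]
contact_force: [0.0, 2.5, 5.7]
width: 0.013
grip_force: 29.9
```

>>> {"name": "carry_out", "arguments": {"increments": [[[0, 0, -30, 0, 0, 0, 5], [0, 0, -60, 0, 0, 0, 5], [0, 0, -100, 0, 0, 0, 5], [0, 0, -140, 0, 0, 0, 5], [0, 0, -158, 0, 0, 0, 5], [0, 0, -158, 0, 0, 0, 5]]]}}

```text
time: 17.57
tool_pos: [0.4383, -0.3187, 0.1418]
tool_rot: [2.382, 2.034, 0.001]
contact_force: [0.6, -0.5, 0.3]
width: 0.0134
grip_force: 29.4
```

Run:
```python
from h import *
snap("wrist")
s=status.read_state(); print(s["tool_pos"],s["width"],s["grip_force"],s["time"])
tp([((.45,.0,.19),38),((.4646,.286,.18),80),((.4646,.286,.08),80)])
```

```text
[ 0.43757509 -0.31802655  0.139059  ] 0.013256496185892386 29.41894680261612 17.6167
[0.45  0.    0.152] [316.0, -38.0, -14.0, 0.2, 0.3, -47.0] rows>=7.6
[0.465 0.286 0.142] [216.0, 188.0, 10.0, -0.0, -0.0, -42.0] rows>=6.9
[0.465 0.286 0.042] [0.0, -0.0, 100.0, -0.0, -0.0, -0.0] rows>=2.4
```

>>> {"name": "carry_out", "arguments": {"increments": [[[158, -19, -10, 0, 0, 0, 5], [158, -19, -10, 0, 0, 0, 5], [158, -19, -10, 0, 0, 0, 5], [158, -19, -10, 0, 0, 0, 5], [158, -19, -10, 0, 0, 0, 5]]]}}

```text
time: 18.03
tool_pos: [0.4414, -0.1527, 0.1457]
tool_rot: [-2.384, -2.043, -0.001]
contact_force: [0.6, -0.8, 0.3]
width: 0.0137
grip_force: 29.4
```

>>> {"name": "carry_out", "arguments": {"increments": [[[158, -19, -4, 0, 0, -47, 5], [158, -19, -4, 0, 0, -47, 5], [158, -19, -4, 0, 0, -47, 5], [158, -19, -4, 0, 0, -47, 5], [158, -19, -4, 0, 0, -47, 5], [158, -19, -4, 0, 0, -47, 5], [158, -19, -4, 0, 0, -47, 5], [158, -19, -4, 0, 0, -47, 5]]]}}

```text
time: 18.7
tool_pos: [0.4481, 0.0013, 0.1491]
tool_rot: [-1.372, -2.825, 0.001]
contact_force: [0.0, -0.1, -0.8]
width: 0.0135
grip_force: 29.4
```

>>> {"name": "carry_out", "arguments": {"increments": [[[216, 188, 0, 0, 0, -42, 5], [216, 188, 0, 0, 0, -42, 5], [216, 188, 0, 0, 0, -42, 5], [216, 188, 0, 0, 0, -42, 5], [216, 188, 0, 0, 0, -42, 5], [216, 188, 0, 0, 0, -42, 5], [216, 188, 0, 0, 0, -42, 5], [216, 188, 0, 0, 0, -42, 5]]]}}

```text
time: 19.37
tool_pos: [0.4636, 0.2919, 0.1487]
tool_rot: [-0.272, -3.129, -0.002]
contact_force: [-1.2, -0.8, -1.3]
width: 0.0132
grip_force: 29.5
```

Run:
```python
from h import *
snap("wrist")
s=status.read_state(); print(s["tool_pos"],s["width"],s["grip_force"],s["time"])
tp([((.4646,.286,.08),80)])
```

```text
[0.46338366 0.28937668 0.14860522] 0.013131769654022333 29.52085554599762 19.4167
[0.465 0.286 0.042] [-2.0, -3.0, 107.0, -0.0, -0.1, 0.0] rows>=2.6
```

>>> {"name": "carry_out", "arguments": {"increments": [[[-2, -3, 40, 0, 0, 0, 5], [-2, -3, 80, 0, 0, 0, 5], [-2, -3, 100, 0, 0, 0, 5], [-2, -3, 100, 0, 0, 0, 5], [-2, -3, 100, 0, 0, 0, 45], [-2, -3, 100, 0, 0, 0, 45], [-2, -3, 100, 0, 0, 0, 45], [-2, -3, 80, 0, 0, 0, 45]]]}}

```text
time: 20.08
tool_pos: [0.4646, 0.283, 0.069]
tool_rot: [-0.276, -3.127, 0.002]
contact_force: [-0.2, -0.0, -0.3]
width: 0.0447
grip_force: 0.0
```

>>> {"name": "carry_out", "arguments": {"increments": [[[0, 0, -40, 0, 0, 0, 45], [0, 0, -80, 0, 0, 0, 45], [0, 0, -100, 0, 0, 0, 45], [0, 0, -100, 0, 0, 0, 45], [0, 0, -100, 0, 0, 0, 45]]]}}

```text
time: 20.5
tool_pos: [0.4664, 0.284, 0.1727]
tool_rot: [0.275, 3.125, 0.004]
contact_force: [-0.5, -0.4, 0.1]
width: 0.0452
grip_force: 0.0
```

Run:
```python
from h import *
d=snap("wrist"); save(d,"bin",(180,60,500,420),2)
print(status.read_state()["tool_pos"],status.read_state()["width"])
tp([((.465,.13,.2),38),((.464,-.022,.2),-4)])
```

```text
[0.46561781 0.28365439 0.17111547] 0.045009083032274
[0.465 0.13  0.162] [-26.0, -151.0, 9.0, 0.1, 0.1, 42.0] rows>=5.9
[ 0.464 -0.022  0.162] [-120.0, -94.0, -0.0, 0.0, -0.0, 42.0] rows>=5.9
```

View pics/bin.png

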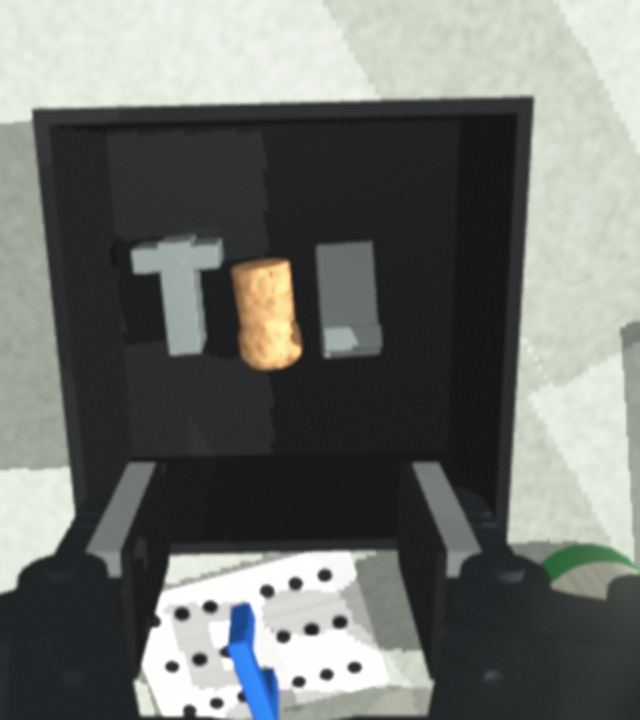

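All three pieces are in the bin: T (178,295), cork (267,315), second T (348,300). Now to the frame bar.

>>> {"name": "carry_out", "arguments": {"increments": [[[-26, -151, 0, 0, 0, 42, 45], [-26, -151, 0, 0, 0, 42, 45], [-26, -151, 0, 0, 0, 42, 45], [-26, -151, 0, 0, 0, 42, 45], [-26, -151, 0, 0, 0, 42, 45], [-26, -151, 0, 0, 0, 42, 45], [-26, -151, 0, 0, 0, 42, 45], [-26, -151, 0, 0, 0, 42, 45]]]}}

```text
time: 21.22
tool_pos: [0.4642, 0.1302, 0.1693]
tool_rot: [-1.373, -2.825, 0.001]
contact_force: [-0.8, -0.2, 0.6]
width: 0.0447
grip_force: 0.0
```

>>> {"name": "carry_out", "arguments": {"increments": [[[-120, -94, 0, 0, 0, 42, 45], [-120, -94, 0, 0, 0, 42, 45], [-120, -94, 0, 0, 0, 42, 45], [-120, -94, 0, 0, 0, 42, 45], [-120, -94, 0, 0, 0, 42, 45], [-120, -94, 0, 0, 0, 42, 45], [-120, -94, 0, 0, 0, 42, 45], [-120, -94, 0, 0, 0, 42, 45]]]}}

```text
time: 21.88
tool_pos: [0.4642, -0.0217, 0.1696]
tool_rot: [-2.291, -2.149, 0.001]
contact_force: [-0.1, 0.6, 0.4]
width: 0.0451
grip_force: 0.0
```

Run:
```python
from h import *
d=snap("wrist"); save(d,"w6"); W=cloud(d); s=status.read_state(); print(s["tool_pos"],s["qpos"].round(2),s["time"])
hs=cv2.cvtColor(d["img"],cv2.COLOR_RGB2HSV)
m=((hs[...,0]<6)|(hs[...,0]>174))&(hs[...,1]>130)&(W[...,2]>.05)&(abs(W[...,0]-.46)<.03)
q=W[m]; r=cv2.minAreaRect(q[:,:2].astype(np.float32)*1000); print("bar",m.sum(),np.round(r[0],1),np.round(r[1],1),round(r[2],2),np.percentile(q[:,2],[50,95]).round(4))
b=(hs[...,0]>105)&(hs[...,0]<125)&(hs[...,1]>100)&(abs(W[...,1]+.03)<.1)&(W[...,0]>.45)
n,L,st,c=cv2.connectedComponentsWithStats(b.astype(np.uint8))
for i in range(1,n):
    if st[i,4]>100: t=W[L==i]; print("post",c[i].round(),t[t[:,2]>.07].mean(0).round(4),t[:,2].max().round(3))
m=(W[...,2]>.0325)&(W[...,2]<.0385)&(abs(W[...,1]+.03)<.1)&(abs(W[...,0]-.55)<.08)
q=W[m];r=cv2.minAreaRect(q[:,:2].astype(np.float32)*1000);print("top z35",np.round(r[0],1),np.round(r[1],1),round(r[2],2))
```

```text
[ 0.46428517 -0.02156377  0.16966232] [-0.23  0.12 -0.22  1.23  0.    1.41] 21.9333
bar 1927 [466.  -21.8] [99.9 11.2] 86.16 [0.0705 0.0719]
post [552. 143.] [0.6326 0.0289 0.0729] 0.076
post [538. 304.] [ 0.626  -0.0899  0.0728] 0.075
post [344. 415.] [ 0.4699 -0.0137  0.275 ] 0.287
top z35 [558. -27.] [148.4 112.8] 86.62
```

View pics/w6.png

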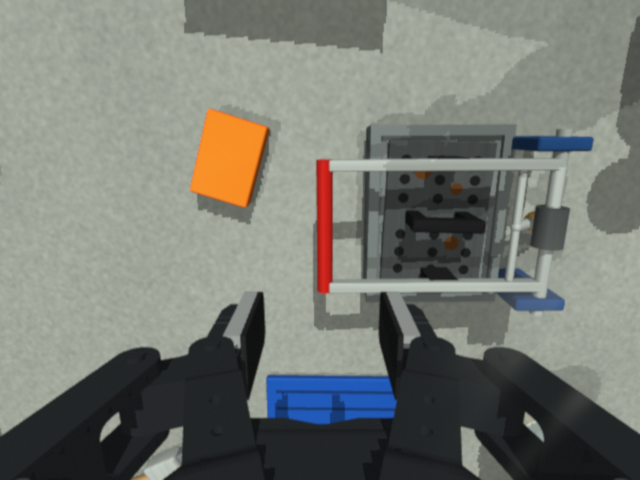

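The red bar runs from (325,165) to (325,290), mid-point (466,-22), top z 72 mm, matching the spec. The block measures 148x113, centred at (558,-27), yaw about -3.6°. Grip the bar.

>>> {"name": "carry_out", "arguments": {"increments": [[[0, 2, 40, 0, 0, 0, 36], [0, 2, 80, 0, 0, 0, 36], [0, 2, 110, 0, 0, 0, 36], [0, 2, 130, 0, 0, 0, 36], [0, 2, 145, 0, 0, 0, 36], [0, 2, 160, 0, 0, 0, 36], [0, 2, 160, 0, 0, 0, 36], [0, 2, 160, 0, 0, 0, 36]]]}}

```text
time: 22.6
tool_pos: [0.4659, -0.0216, 0.0096]
tool_rot: [-2.293, -2.146, 0.001]
contact_force: [0.2, -0.3, 0.8]
width: 0.0361
grip_force: 0.0
```

>>> {"name": "carry_out", "arguments": {"increments": [[[0, 0, 0, 0, 0, 0, 3], [0, 0, 0, 0, 0, 0, 3], [0, 0, 0, 0, 0, 0, 3], [0, 0, 0, 0, 0, 0, 3], [0, 0, 0, 0, 0, 0, 3], [0, 0, 0, 0, 0, 0, 3]]], "grip_force": 40}}

```text
time: 23.1
tool_pos: [0.4665, -0.0221, 0.0108]
tool_rot: [2.297, 2.142, 0.001]
contact_force: [-2.7, 1.0, 7.3]
width: 0.0103
grip_force: 39.1
```

>>> {"name": "carry_out", "arguments": {"increments": [[[0, 1, -17, 0, 0, 0, 3], [0, 3, -33, 0, 0, 0, 3], [0, 8, -49, 0, 0, 0, 3], [0, 13, -65, 0, 0, 0, 3], [0, 20, -80, 0, 0, 0, 3], [0, 29, -94, 0, 0, 0, 3]]]}}

```text
time: 23.6
tool_pos: [0.4931, -0.0236, 0.1047]
tool_rot: [-2.295, -2.141, 0.003]
contact_force: [-9.6, 1.5, 0.9]
width: 0.0102
grip_force: 39.2
```

>>> {"name": "carry_out", "arguments": {"increments": [[[0, 10, -13, 0, 0, 0, 3], [0, 22, -26, 0, 0, 0, 3], [0, 34, -37, 0, 0, 0, 3], [0, 48, -46, 0, 0, 0, 3], [0, 62, -55, 0, 0, 0, 3], [0, 77, -61, 0, 0, 0, 3], [0, 77, -61, 0, 0, 0, 3]]]}}

```text
time: 24.18
tool_pos: [0.5744, -0.0285, 0.1692]
tool_rot: [2.294, 2.142, 0.008]
contact_force: [-10.9, 7.6, 25.5]
width: 0.0104
grip_force: 42.7
```

Run:
```python
from h import *
d=snap("wrist"); save(d,"w7"); s=status.read_state(); print(s["tool_pos"],s["width"],s["grip_force"],s["contact_force"],s["time"],s["qpos"].round(2))
W=cloud(snap("top"));
```

```text
[ 0.57343802 -0.02851098  0.16886604] 0.010269508376785403 42.502301931381226 [-10.32433357   6.3412853   24.61492793] 24.2333 [-0.2   0.3   0.02  1.28  0.    1.44]
```

View pics/w7.png

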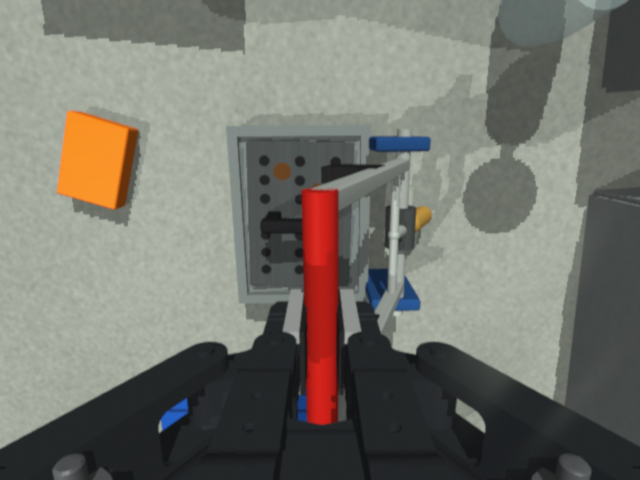

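Past 1.2 rad, with a slight arc mismatch (25 N up on the tool). I'll ease 5 mm higher and continue over.

>>> {"name": "carry_out", "arguments": {"increments": [[[0, 8, -8, 0, 0, 0, 3], [0, 16, -10, 0, 0, 0, 3], [0, 32, -14, 0, 0, 0, 3], [0, 49, -16, 0, 0, 0, 3], [0, 60, -16, 0, 0, 0, 3], [0, 68, -16, 0, 0, 0, 3], [0, 68, -16, 0, 0, 0, 3]]]}}

```text
time: 24.87
tool_pos: [0.642, -0.033, 0.1821]
tool_rot: [2.296, 2.144, 0.006]
contact_force: [0.2, 6.9, 6.1]
width: 0.0106
grip_force: 42.1
```

>>> {"name": "carry_out", "arguments": {"increments": [[[0, 0, 0, 0, 0, 0, 20], [0, 0, 0, 0, 0, 0, 36], [0, 0, 0, 0, 0, 0, 36], [0, 0, 0, 0, 0, 0, 36], [0, 0, 0, 0, 0, 0, 36]]]}}

```text
time: 25.28
tool_pos: [0.6399, -0.0345, 0.1811]
tool_rot: [2.298, 2.142, 0.001]
contact_force: [1.6, 1.2, 0.5]
width: 0.0359
grip_force: 0.8
```

Run:
```python
from h import *
s=status.read_state(); print(s["tool_pos"],s["width"],s["time"])
d=snap("wrist");W=cloud(d);hs=cv2.cvtColor(d["img"],cv2.COLOR_RGB2HSV)
m=((hs[...,0]<6)|(hs[...,0]>174))&(hs[...,1]>130)&(W[...,2]>.1)&(abs(W[...,0]-.63)<.09)&(abs(W[...,1]+.03)<.08)
q=W[m]; r=cv2.minAreaRect(q[:,:2].astype(np.float32)*1000); print("bar",m.sum(),np.round(r[0],1),np.round(r[1],1),round(r[2],2),np.percentile(q[:,2],[50,95]).round(4))
```

```text
[ 0.63994547 -0.03446331  0.18108135] 0.035931750059057195 25.2833
bar 7824 [651.1 -28.1] [91.8 14.7] 86.51 [0.2363 0.2377]
```

>>> {"name": "carry_out", "arguments": {"increments": [[[0, 0, 0, 0, 0, 0, 60], [0, 0, 0, 0, 0, 0, 60], [0, 0, 0, 0, 0, 0, 60], [0, 0, 0, 0, 0, 0, 60], [0, 0, -25, 0, 0, 0, 60], [0, 0, -50, 0, 0, 0, 60], [0, 0, -70, 0, 0, 0, 60], [0, 0, -70, 0, 0, 0, 60]]]}}

```text
time: 26.0
tool_pos: [0.6409, -0.0346, 0.2553]
tool_rot: [2.295, 2.139, 0.005]
contact_force: [0.4, 0.9, 0.1]
width: 0.0604
grip_force: 0.0
```

>>> {"name": "carry_out", "arguments": {"increments": [[[0, -60, 0, 0, 0, 0, 60], [0, -120, 0, 0, 0, 0, 60], [0, -170, 0, 0, 0, 0, 60], [0, -170, 0, 0, 0, 0, 60], [0, -170, 0, 0, 0, 0, 60], [0, -170, 0, 0, 0, 0, 60], [0, -170, 0, 0, 0, 0, 60]]]}}

```text
time: 26.58
tool_pos: [0.4706, -0.0225, 0.2513]
tool_rot: [2.297, 2.141, 0.001]
contact_force: [0.6, 0.2, -0.8]
width: 0.0597
grip_force: 0.0
```

Run:
```python
from h import *
s=status.read_state(); print(s["tool_pos"],s["width"],s["time"])
d=snap("wrist"); save(d,"w8"); W=cloud(d);hs=cv2.cvtColor(d["img"],cv2.COLOR_RGB2HSV)
m=((hs[...,0]<6)|(hs[...,0]>174))&(hs[...,1]>130)&(W[...,2]>.1)&(abs(W[...,0]-.63)<.09)&(abs(W[...,1]+.03)<.08)
q=W[m]; r=cv2.minAreaRect(q[:,:2].astype(np.float32)*1000); print("bar",m.sum(),np.round(r[0],1),np.round(r[1],1),round(r[2],2),np.percentile(q[:,2],[50,95]).round(4))
m=(W[...,2]>.06)&(W[...,2]<.085)&(abs(W[...,0]-.558)<.04)&(abs(W[...,1]+.027)<.03)
q=W[m]; r=cv2.minAreaRect(q[:,:2].astype(np.float32)*1000); print("handle",m.sum(),np.round(r[0],1),np.round(r[1],1),round(r[2],2),np.percentile(q[:,2],[50,95]).round(4))
m=(W[...,2]>.0325)&(W[...,2]<.0385)&(abs(W[...,1]+.03)<.1)&(abs(W[...,0]-.55)<.08)
q=W[m];r=cv2.minAreaRect(q[:,:2].astype(np.float32)*1000);print("top z35",np.round(r[0],1),np.round(r[1],1),round(r[2],2))
```

```text
[ 0.47062196 -0.02254648  0.25127698] 0.05973454878990772 26.5833Traceback (most recent call last):
  File "<stdin>", line 5, in <module>
    return _quantile_unchecked(
        a, q, axis, out, overwrite_input, method, keepdims, weights)
    return _ureduce(a,
                    func=_quantile_ureduce_func,
    ...<5 lines>...
                    overwrite_input=overwrite_input,
                    method=method)
    r = func(a, **kwargs)
    result = _quantile(arr,
                       quantiles=q,
    ...<2 lines>...
                       out=out,
                       weights=wgt)
    slices_having_nans = np.isnan(arr[-1, ...])
                                  ~~~^^^^^^^^^
IndexError: index -1 is out of bounds for axis 0 with size 0
```

View pics/w8.png

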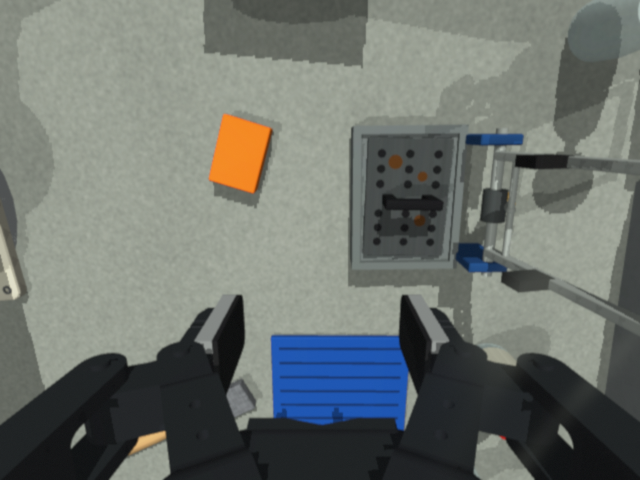

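The frame stays open (arms at right, (600,170) and (600,300)). The used plate is in the recess with its black handle at (412,203). Measuring the handle and feet.

Run:
```python
from h import *
d=snap("wrist"); W=cloud(d)
def rect(n,m):
    q=W[m]
    if len(q)<20: print(n,"few"); return
    r=cv2.minAreaRect(q[:,:2].astype(np.float32)*1000); print(n,len(q),np.round(r[0],1),np.round(r[1],1),round(r[2],2),np.percentile(q[:,2],[5,50,95]).round(4))
box=lambda x,y,rx,ry:(abs(W[...,0]-x)<rx)&(abs(W[...,1]-y)<ry)
rect("handle",(W[...,2]>.06)&(W[...,2]<.085)&box(.558,-.027,.04,.03))
rect("top35",(W[...,2]>.0325)&(W[...,2]<.0385)&box(.55,-.03,.08,.1))
dark=(d["img"].max(-1)<60)
for y in(.02,-.08): rect("foot",dark&(W[...,2]>.08)&box(.62,y,.06,.03))
v,u=160,541; print(W[160,525],W[160,560],W[278,515],W[278,540],W[165,600])
tp([((.52,-.025,.2),41),((.555,-.0275,.15),86.4)])
```

```text
handle 694 [556.5 -24.2] [10.3 53.7] 86.21 [0.0643 0.0707 0.0722]
top35 12697 [567.4 -27.2] [148.9 131. ] 87.12 [0.0333 0.0349 0.0363]
foot 691 [631.6  15. ] [ 9.1 29.9] 85.94 [0.1371 0.1519 0.1549]
foot 242 [620.1 -75.7] [ 8.6 17.2] 87.82 [0.1358 0.1427 0.1515]
[0.61901977 0.01652916 0.1456254 ] [0.63995111 0.01549784 0.15228265] [ 0.61556336 -0.07155217  0.14965828] [ 0.63480349 -0.07304148  0.14931512] [0.6507682  0.01327916 0.17726794]
[ 0.52  -0.025  0.162] [1.0, 49.0, 89.0, 0.0, 0.0, -45.0] rows>=6.3
[ 0.555 -0.028  0.112] [-25.0, 25.0, 50.0, -0.0, 0.0, -45.4] rows>=6.3
```

>>> {"name": "carry_out", "arguments": {"increments": [[[0, 30, 60, 0, 0, -45, 50], [0, 30, 60, 0, 0, -45, 50], [0, 30, 60, 0, 0, -45, 50], [0, 30, 60, 0, 0, -45, 50], [0, 30, 60, 0, 0, -45, 50], [0, 30, 60, 0, 0, -45, 50], [0, 30, 60, 0, 0, -45, 50], [0, 30, 60, 0, 0, -45, 50]]]}}

```text
time: 27.35
tool_pos: [0.5013, -0.0247, 0.19]
tool_rot: [-1.3, -2.858, 0.0]
contact_force: [0.6, -0.5, -0.7]
width: 0.05
grip_force: 0.0
```

>>> {"name": "carry_out", "arguments": {"increments": [[[0, 0, 0, 0, 0, -45.4, 50], [0, 0, 0, 0, 0, -45.4, 50], [0, 0, 0, 0, 0, -45.4, 50], [0, 0, 0, 0, 0, -45.4, 50], [0, 0, 0, 0, 0, -45.4, 50], [0, 0, 0, 0, 0, -45.4, 50], [0, 0, 0, 0, 0, -45.4, 50], [0, 0, 0, 0, 0, -45.4, 50]]]}}

```text
time: 28.02
tool_pos: [0.501, -0.0247, 0.1903]
tool_rot: [-0.099, -3.139, -0.0]
contact_force: [-0.3, 0.1, -0.5]
width: 0.0499
grip_force: 0.0
```

```bash
cat > hm.py <<'E'
from h import *
import sys
x0,y0,zl,zh,rx,ry=map(float,sys.argv[1:7])
d=snap("wrist"); W=cloud(d); s=status.read_state(); print("tcp",s["tool_pos"].round(4),s["width"].round(4),s["grip_force"],s["time"],s["qpos"].round(2))
m=(W[...,2]>zl)&(W[...,2]<zh)&(abs(W[...,0]-x0)<rx)&(abs(W[...,1]-y0)<ry)
q=W[m]; r=cv2.minAreaRect(q[:,:2].astype(np.float32)*1000); print(len(q),np.round(r[0],1),np.round(r[1],1),round(r[2],2),np.percentile(q[:,2],[5,50,95]).round(4))
if len(sys.argv)>7: save(d,sys.argv[7])
E
python3 hm.py .5565 -.0242 .06 .085 .045 .025
python3 - <<'E'
from h import *
tp([((.5525,-.024,.10),86.2),((.5525,-.024,.045),86.2)])
E
```

```text
[ 0.552 -0.024  0.062] [-52.0, 4.0, 128.0, 0.0, -0.0, 0.0] rows>=3.3
[ 0.552 -0.024  0.007] [0.0, 0.0, 55.0, 0.0, -0.0, 0.0] rows>=1.3Traceback (most recent call last):
  File "hm.py", line 4, in <module>
    d=snap("wrist"); W=cloud(d); s=status.read_state(); print("tcp",s["tool_pos"].round(4),s["width"].round(4),s["grip_force"],s["time"],s["qpos"].round(2))
                                                                                           ^^^^^^^^^^^^^^^^
AttributeError: 'float' object has no attribute 'round'
```

>>> {"name": "carry_out", "arguments": {"increments": [[[-30, 4, 40, 0, 0, 0, 40], [-52, 4, 70, 0, 0, 0, 40], [-52, 4, 100, 0, 0, 0, 40], [-52, 4, 128, 0, 0, 0, 40], [-52, 4, 128, 0, 0, 0, 40], [-52, 4, 128, 0, 0, 0, 40]]]}}

```text
time: 28.57
tool_pos: [0.5518, -0.0237, 0.062]
tool_rot: [-0.102, -3.137, -0.001]
contact_force: [0.1, -0.2, -0.2]
width: 0.0402
grip_force: 0.0
```

```bash
sed -i 's/s\["width"\].round(4)/s["width"]/' hm.py; python3 hm.py .5565 -.0242 .06 .075 .045 .018
python3 - <<'E'
from h import *
tp([((.5525,-.024,.045),86.2)])
E
```

```text
tcp [ 0.5529 -0.024   0.0637] 0.04041555752714237 0.0 28.6167 [-0.19  0.33 -0.22  1.02 -0.   -0.13]
2318 [556.2 -25.2] [10.  53.5] 85.0 [0.0689 0.071  0.072 ]
[ 0.552 -0.024  0.007] [0.0, -0.0, 57.0, -0.0, -0.0, 0.1] rows>=1.4
```

>>> {"name": "carry_out", "arguments": {"increments": [[[0, -1, 20, 0, 0, 0, 40], [0, -1, 40, 0, 0, 0, 40], [0, -1, 56, 0, 0, 0, 40], [0, -1, 56, 0, 0, 0, 40], [0, -1, 56, 0, 0, 0, 3], [0, -1, 56, 0, 0, 0, 3], [0, -1, 56, 0, 0, 0, 3], [0, -1, 56, 0, 0, 0, 3]]], "grip_force": 70}}

```text
time: 29.28
tool_pos: [0.5538, -0.0251, 0.0092]
tool_rot: [0.1, 3.136, -0.001]
contact_force: [-0.7, 0.3, 6.5]
width: 0.009
grip_force: 69.3
```

>>> {"name": "carry_out", "arguments": {"increments": [[[0, 0, 0, 0, 0, 0, 3], [0, 0, -10, 0, 0, 0, 3], [0, 0, -25, 0, 0, 0, 3], [0, 0, -45, 0, 0, 0, 3], [0, 0, -65, 0, 0, 0, 3], [0, 0, -85, 0, 0, 0, 3], [0, 0, -90, 0, 0, 0, 3], [0, 0, -90, 0, 0, 0, 3]]]}}

```text
time: 29.95
tool_pos: [0.5534, -0.025, 0.0991]
tool_rot: [0.099, 3.136, -0.001]
contact_force: [-0.5, 0.8, -2.8]
width: 0.0089
grip_force: 68.6
```

```bash
python3 hm.py .5565 -.025 .115 .14 .06 .08
python3 - <<'E'
from h import *
tp([((.49,-.03,.16),86.2),((.48,-.15,.16),86.2),((.4685,-.287,.16),86.2),((.4685,-.287,.06),86.2),((.4685,-.287,.0235),86.2)])
E
```

```text
tcp [ 0.5526 -0.0249  0.0975] 0.008488669104025777 68.57712864875793 30.0 [-0.2   0.31 -0.16  1.1  -0.   -0.13]
32920 [546.3 -24.6] [120.2  64.5] 86.07 [0.124  0.1251 0.1262]
[ 0.49  -0.03   0.122] [62.0, -9.0, -25.0, -0.0, 0.1, 0.2] rows>=1.6
[ 0.48  -0.15   0.122] [2.0, -120.0, 0.0, -0.0, -0.0, -0.0] rows>=2.9
[ 0.468 -0.287  0.122] [2.0, -138.0, 1.0, -0.0, -0.0, -0.0] rows>=3.3
[ 0.468 -0.287  0.022] [0.0, 0.0, 100.0, -0.0, -0.0, -0.0] rows>=2.4
[ 0.468 -0.287 -0.014] [0.0, 0.0, 36.0, -0.0, -0.0, -0.0] rows>=0.9
```

The plate is held level: top at 125 mm, 120 mm long in y. Carry it to the board.

>>> {"name": "carry_out", "arguments": {"increments": [[[20, -3, -10, 0, 0, 0, 3], [40, -6, -20, 0, 0, 0, 3], [62, -9, -25, 0, 0, 0, 3], [62, -39, -25, 0, 0, 0, 3], [63, -69, -25, 0, 0, 0, 3], [63, -99, -25, 0, 0, 0, 3], [64, -129, -25, 0, 0, 0, 3], [64, -129, -25, 0, 0, 0, 3]]]}}

```text
time: 30.67
tool_pos: [0.4796, -0.1536, 0.1205]
tool_rot: [-0.105, -3.138, 0.002]
contact_force: [-0.1, 0.6, -3.1]
width: 0.0085
grip_force: 68.9
```

>>> {"name": "carry_out", "arguments": {"increments": [[[0, -30, 0, 0, 0, 0, 3], [1, -60, 0, 0, 0, 0, 3], [2, -90, 0, 0, 0, 0, 3], [2, -120, 0, 0, 0, 0, 3], [2, -138, 0, 0, 0, 0, 3], [2, -138, 0, 0, 0, 0, 3], [2, -138, 0, 0, 0, 0, 3]]]}}

```text
time: 31.25
tool_pos: [0.4688, -0.2873, 0.1203]
tool_rot: [-0.102, -3.138, -0.003]
contact_force: [-0.3, 0.2, -2.8]
width: 0.0091
grip_force: 69.1
```

```bash
python3 hm.py .465 -.287 .145 .165 .06 .08 w9
python3 - <<'E'
from h import *
plan([((.469,-.287,.01),86.2),((.469,-.287,-.012),86.2)])
d=snap("top"); W=cloud(d); hs=cv2.cvtColor(d["img"],cv2.COLOR_RGB2HSV)
E
```

```text
tcp [ 0.469  -0.2865  0.1206] 0.008529064743417527 69.1115927696228 31.3 [-0.7   0.29 -0.12  1.16  0.   -0.64]
32371 [ 461.9 -286.9] [120.2  64.6] 86.04 [0.1455 0.1464 0.1476]
[ 0.469 -0.287  0.01 ] [-0.0, -1.0, 111.0, 0.1, -0.1, 0.1] rows>=2.7
[ 0.469 -0.287 -0.012] [-0.0, 0.0, 22.0, -0.0, -0.0, 0.0] rows>=0.5
```

>>> {"name": "carry_out", "arguments": {"increments": [[[0, 0, 30, 0, 0, 0, 3], [0, 0, 60, 0, 0, 0, 3], [0, 0, 85, 0, 0, 0, 3], [0, 0, 105, 0, 0, 0, 3], [0, 0, 115, 0, 0, 0, 3], [0, 0, 124, 0, 0, 0, 3], [0, 0, 131, 0, 0, 0, 3], [0, 0, 131, 0, 0, 0, 3]]]}}

```text
time: 32.02
tool_pos: [0.4696, -0.2866, -0.0097]
tool_rot: [-0.098, -3.139, -0.001]
contact_force: [0.2, 0.6, -3.4]
width: 0.0085
grip_force: 69.0
```

```bash
python3 hm.py .465 -.287 .005 .025 .06 .08; python3 -c "
from h import *
print(status.read_state()['contact_force'])"
```

```text
tcp [ 0.4698 -0.287  -0.0089] 0.008787325125909101 69.01001572608948 32.0667 [-0.7   0.4  -0.33  0.84  0.   -0.64]
69616 [ 465. -287.] [120. 160.] 0.0 [0.0065 0.0083 0.0172]
[-0.4624369   0.03251987 -2.44944331]
```

Still about 3 mm above the board (plate weight on the tool). Lower 3 mm, then release.

>>> {"name": "carry_out", "arguments": {"increments": [[[0, 0, 2, 0, 0, 0, 3], [0, 0, 4, 0, 0, 0, 3], [0, 0, 4, 0, 0, 0, 3], [0, 0, 4, 0, 0, 0, 3], [0, 0, 4, 0, 0, 0, 15], [0, 0, 4, 0, 0, 0, 35], [0, 0, 4, 0, 0, 0, 35], [0, 0, 4, 0, 0, 0, 35]]]}}

```text
time: 32.73
tool_pos: [0.4697, -0.2873, -0.0129]
tool_rot: [0.099, 3.14, -0.001]
contact_force: [0.7, -0.6, 0.6]
width: 0.0347
grip_force: 0.0
```

>>> {"name": "carry_out", "arguments": {"increments": [[[0, 0, -20, 0, 0, 0, 35], [0, 0, -60, 0, 0, 0, 35], [0, 0, -100, 0, 0, 0, 35], [0, 0, -140, 0, 0, 0, 35], [0, 0, -180, 0, 0, 0, 35], [0, 0, -180, 0, 0, 0, 35], [0, 0, -180, 0, 0, 0, 35]]]}}

```text
time: 33.32
tool_pos: [0.4706, -0.2879, 0.1695]
tool_rot: [0.099, 3.136, -0.005]
contact_force: [0.6, -0.4, -1.2]
width: 0.035
grip_force: 0.0
```

Run:
```python
from h import *
d=snap("wrist"); save(d,"w10"); W=cloud(d); s=status.read_state(); print(s["tool_pos"],s["time"])
def rect(n,m):
    q=W[m]; r=cv2.minAreaRect(q[:,:2].astype(np.float32)*1000); print(n,len(q),np.round(r[0],1),np.round(r[1],1),round(r[2],2),np.percentile(q[:,2],[5,50,95]).round(4))
box=(abs(W[...,0]-.472)<.1)&(abs(W[...,1]+.287)<.11)
hs=cv2.cvtColor(d["img"],cv2.COLOR_RGB2HSV)
rect("plate",box&(W[...,2]>.0115)&(W[...,2]<.06)&(abs(W[...,1]+.287)<.08)); rect("handle",box&(W[...,2]>.04)&(W[...,2]<.06))
rect("board",box&(W[...,2]>.004)&(W[...,2]<.0105)&(hs[...,1]>150))
tp([((.47,-.02,.2),86),((.56,.15,.2),90),((.6,.22,.18),97)])
```

```text
[ 0.4698158  -0.28731327  0.16751669] 33.3667
plate 12706 [ 472.5 -287.6] [120.   84.3] 86.0 [0.0121 0.0133 0.0483]
handle 828 [ 472.3 -287.3] [ 9.5 53.8] 86.28 [0.0474 0.0489 0.0502]
board 25616 [ 474.2 -288.1] [189.2 168.3] 85.68 [0.006  0.0072 0.0084]
[ 0.47  -0.02   0.162] [17.0, 267.0, 5.0, -0.1, 0.1, 0.4] rows>=6.4
[0.56  0.15  0.162] [-78.0, 176.0, 0.0, 0.0, -0.0, -4.0] rows>=4.6
[0.6   0.22  0.142] [-40.0, 70.0, 20.0, 0.0, -0.0, -7.0] rows>=2.0
```

View pics/w10.png

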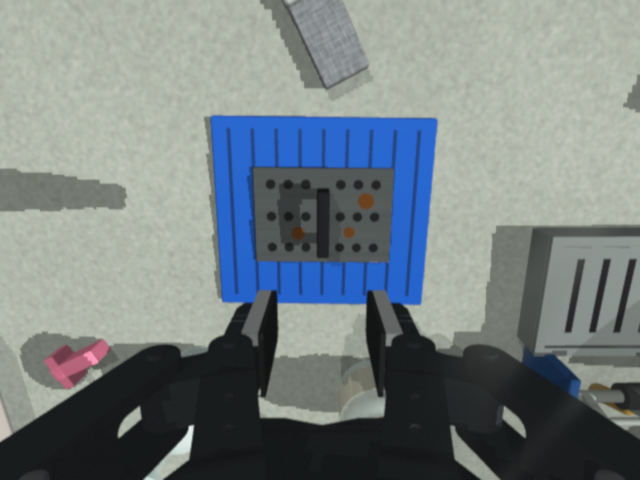

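The used plate lies flat, centred within 2 mm on the board (board (320,210), plate (322,213)). Move on to the clean strainer.

>>> {"name": "carry_out", "arguments": {"increments": [[[8, 134, 0, 0, 0, 0, 50], [17, 267, 0, 0, 0, 0, 50], [17, 267, 0, 0, 0, 0, 50], [17, 267, 0, 0, 0, 0, 50], [17, 267, 0, 0, 0, 0, 50], [17, 267, 0, 0, 0, 0, 50], [17, 267, 0, 0, 0, 0, 50], [17, 267, 0, 0, 0, 0, 50]]]}}

```text
time: 34.03
tool_pos: [0.4682, -0.016, 0.1656]
tool_rot: [-0.093, -3.138, -0.002]
contact_force: [0.1, -0.3, -0.5]
width: 0.0499
grip_force: 0.0
```

>>> {"name": "carry_out", "arguments": {"increments": [[[-10, 176, 0, 0, 0, -4, 50], [-10, 176, 0, 0, 0, -4, 50], [-10, 176, 0, 0, 0, -4, 50], [-10, 176, 0, 0, 0, -4, 50], [-10, 176, 0, 0, 0, -4, 50], [-10, 176, 0, 0, 0, -4, 50]]]}}

```text
time: 34.53
tool_pos: [0.4902, 0.1574, 0.1653]
tool_rot: [0.016, -3.139, 0.0]
contact_force: [-0.4, -0.8, 0.1]
width: 0.0497
grip_force: 0.0
```

>>> {"name": "carry_out", "arguments": {"increments": [[[-70, 70, 0, 0, 0, -7, 50], [-70, 70, 0, 0, 0, -7, 50], [-70, 70, 0, 0, 0, -7, 50], [-70, 70, 0, 0, 0, -7, 50], [-70, 70, 0, 0, 0, -7, 50], [-70, 70, 0, 0, 0, -7, 50]]]}}

```text
time: 35.03
tool_pos: [0.5597, 0.2242, 0.166]
tool_rot: [0.2, -3.133, 0.001]
contact_force: [0.2, 0.6, -0.4]
width: 0.0501
grip_force: 0.0
```

```bash
python3 hm.py .637 .239 .03 .055 .05 .05
python3 - <<'E'
from h import *
d=snap("wrist"); save(d,"w11")
W=cloud(d); m=(W[...,2]>.003)&(W[...,2]<.05)&(abs(W[...,0]-.637)<.07)&(abs(W[...,1]-.239)<.08)
q=W[m]; print(cv2.minAreaRect(q[:,:2].astype(np.float32)*1000))
E
```

```text
tcp [0.5597 0.2242 0.1665] 0.05004357027802562 0.0 35.0833 [ 0.24  0.36  0.1   1.31 -0.    0.11]
714 [655.9 250.4] [93.6 30.7] 33.08 [0.0374 0.0408 0.042 ]
((653.2371826171875, 240.25146484375), (115.36578369140625, 119.9162368774414), 6.125821113586426)
```

View pics/w11.png

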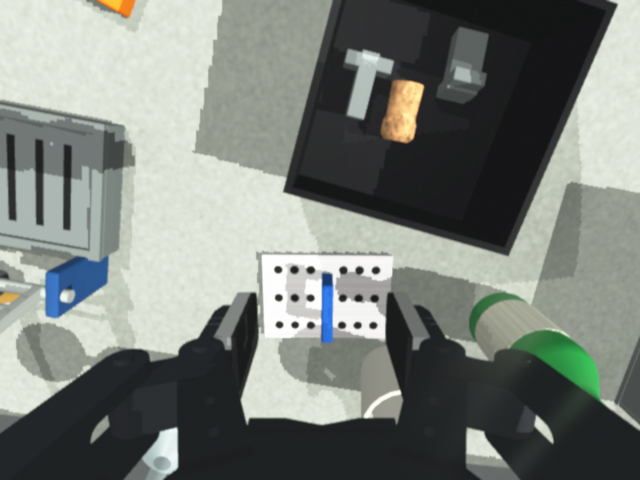

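Run:
```python
from h import *
d=snap("wrist"); W=cloud(d); hs=cv2.cvtColor(d["img"],cv2.COLOR_RGB2HSV)
m=(hs[...,0]>100)&(hs[...,0]<125)&(hs[...,1]>120)&(abs(W[...,0]-.637)<.06)&(abs(W[...,1]-.239)<.03)&(W[...,2]>.035)
q=W[m]; r=cv2.minAreaRect(q[:,:2].astype(np.float32)*1000); print(m.sum(),r,np.percentile(q[:,2],[50,95]))
m=(W[...,2]>.003)&(W[...,2]<.009)&(abs(W[...,0]-.637)<.06)&(abs(W[...,1]-.239)<.08)&(d["img"].min(-1)>150)
q=W[m]; print(cv2.minAreaRect(q[:,:2].astype(np.float32)*1000))
m=(W[...,2]>.05)&(W[...,2]<.09)&(np.hypot(W[...,0]-.707,W[...,1]-.312)<.06); print("cup",W[m].min(0),W[m].max(0))
tp([((.633,.2385,.09),97),((.633,.2385,.017),97)])
```

```text
603 ((638.1796264648438, 239.169921875), (54.283382415771484, 8.445809364318848), 7.30839204788208) [0.0408902  0.04208511]
((638.418212890625, 238.77911376953125), (84.88656616210938, 119.99694061279297), 6.694583415985107)
cup [0.67706589 0.27683504 0.05001877] [0.72768921 0.30271997 0.08061293]
[0.633 0.238 0.052] [-74.0, 4.0, 115.0, -0.0, -0.0, 0.3] rows>=3.3
[ 0.633  0.238 -0.021] [-0.0, 1.0, 73.0, -0.0, -0.0, 0.0] rows>=1.8
```

>>> {"name": "carry_out", "arguments": {"increments": [[[-40, 3, 20, 0, 0, 0, 40], [-73, 4, 50, 0, 0, 0, 40], [-73, 4, 90, 0, 0, 0, 40], [-73, 4, 115, 0, 0, 0, 40], [-73, 4, 115, 0, 0, 0, 40], [-73, 4, 115, 0, 0, 0, 40]]]}}

```text
time: 35.68
tool_pos: [0.631, 0.2384, 0.0515]
tool_rot: [0.201, -3.132, 0.001]
contact_force: [0.1, -0.9, 1.0]
width: 0.0402
grip_force: 0.0
```

Run:
```python
from h import *
d=snap("wrist"); W=cloud(d); hs=cv2.cvtColor(d["img"],cv2.COLOR_RGB2HSV); s=status.read_state(); print(s["tool_pos"],s["width"])
m=(hs[...,0]>100)&(hs[...,0]<125)&(hs[...,1]>120)&(abs(W[...,0]-.637)<.06)&(abs(W[...,1]-.239)<.03)&(W[...,2]>.035)
q=W[m]; r=cv2.minAreaRect(q[:,:2].astype(np.float32)*1000); print(m.sum(),r,np.percentile(q[:,2],[50,95]))
tp([((.634,.2385,.017),97)])
```

```text
[0.63222252 0.23885511 0.05351376] 0.04004087629715104
1753 ((638.3656005859375, 238.98236083984375), (54.12340545654297, 9.187581062316895), 7.015432834625244) [0.04102675 0.04204598]
[ 0.634  0.238 -0.021] [-2.0, -1.0, 75.0, 0.0, 0.1, 0.4] rows>=1.8
```

>>> {"name": "carry_out", "arguments": {"increments": [[[-2, 0, 30, 0, 0, 0.3, 40], [-2, 0, 55, 0, 0, 0.3, 40], [-2, 0, 74, 0, 0, 0.3, 40], [-2, 0, 74, 0, 0, 0.3, 40], [-2, 0, 74, 0, 0, 0.3, 3], [-2, 0, 74, 0, 0, 0.3, 3], [-2, 0, 74, 0, 0, 0.3, 3], [-2, 0, 74, 0, 0, 0.3, 3]]], "grip_force": 70}}

```text
time: 36.4
tool_pos: [0.6357, 0.2398, -0.0188]
tool_rot: [-0.194, 3.131, 0.001]
contact_force: [-1.9, -0.2, 6.3]
width: 0.0087
grip_force: 69.1
```

>>> {"name": "carry_out", "arguments": {"increments": [[[0, 0, 0, 0, 0, 0, 3], [0, 0, -15, 0, 0, 0, 3], [0, 0, -45, 0, 0, 0, 3], [0, 0, -75, 0, 0, 0, 3], [0, 0, -105, 0, 0, 0, 3], [0, 0, -140, 0, 0, 0, 3], [0, 0, -150, 0, 0, 0, 3], [0, 0, -150, 0, 0, 0, 3]]]}}

```text
time: 37.07
tool_pos: [0.6359, 0.24, 0.1331]
tool_rot: [-0.194, 3.128, 0.002]
contact_force: [0.0, 0.4, -2.3]
width: 0.0085
grip_force: 68.6
```

```bash
python3 hm.py .63 .239 .145 .17 .06 .08
python3 - <<'E'
from h import *
tp([((.50,.15,.18),95),((.49,-.02,.18),86.3),((.554,-.027,.16),86.3)])
E
```

```text
tcp [0.6348 0.2397 0.13  ] 0.008490375491201341 68.54711651802063 37.1167 [0.24 0.5  0.23 1.3  0.   0.11]
32504 [629.4 239.2] [ 66.  120.5] 7.21 [0.1559 0.157  0.1581]
[0.5   0.15  0.142] [145.0, -72.0, -13.0, 0.0, 0.2, 2.1] rows>=3.9
[ 0.49  -0.02   0.142] [25.0, -169.0, 0.0, 0.0, 0.0, 8.7] rows>=4.1
[ 0.554 -0.027  0.122] [-65.0, -3.0, 20.0, 0.0, 0.0, -0.0] rows>=1.6
```

>>> {"name": "carry_out", "arguments": {"increments": [[[35, -15, -8, 0, 0, 0, 3], [70, -32, -13, 0, 0, 0, 3], [105, -50, -13, 0, 0, 1, 3], [145, -72, -13, 0, 0, 2, 3], [145, -72, -13, 0, 0, 2, 3], [145, -72, -13, 0, 0, 2, 3]]]}}

```text
time: 37.62
tool_pos: [0.4961, 0.149, 0.1398]
tool_rot: [0.137, -3.136, 0.0]
contact_force: [0.9, 0.5, -1.8]
width: 0.0085
grip_force: 68.6
```

>>> {"name": "carry_out", "arguments": {"increments": [[[5, -35, 0, 0, 0, 2, 3], [10, -70, 0, 0, 0, 4, 3], [15, -105, 0, 0, 0, 6, 3], [20, -140, 0, 0, 0, 8, 3], [25, -169, 0, 0, 0, 8.7, 3], [25, -169, 0, 0, 0, 8.7, 3], [25, -169, 0, 0, 0, 8.7, 3]]]}}

```text
time: 38.2
tool_pos: [0.4895, -0.0216, 0.1398]
tool_rot: [-0.103, -3.139, -0.001]
contact_force: [0.4, 1.1, -3.0]
width: 0.0086
grip_force: 69.0
```

```bash
cat > st.py <<'E'
from h import *
import sys
d=snap("wrist"); W=cloud(d); s=status.read_state(); print(s["tool_pos"],s["width"],s["time"])
zt=float(sys.argv[1])
def rect(n,m):
    q=W[m]
    if len(q)<30: print(n,"few");return
    r=cv2.minAreaRect(q[:,:2].astype(np.float32)*1000); print(n,len(q),np.round(r[0],1),np.round(r[1],1),round(r[2],2),np.percentile(q[:,2],[5,50,95]).round(4))
rect("plate",(abs(W[...,2]-zt)<.006)&(np.hypot(W[...,0]-s["tool_pos"][0],W[...,1]-s["tool_pos"][1])<.09))
rect("rim",(abs(W[...,2]-.035)<.0025)&(abs(W[...,0]-.55)<.062)&(abs(W[...,1]+.027)<.09))
if len(sys.argv)>2: save(d,sys.argv[2])
E
python3 st.py .168
python3 - <<'E'
from h import *
tp([((.554,-.027,.16),86.3)])
E
```

```text
[ 0.48943765 -0.02065795  0.13987162] 0.008842403845024771 38.25
plate 31975 [483.2 -21.3] [120.4  65.5] 86.23 [0.1629 0.1639 0.165 ]
rim few
[ 0.554 -0.027  0.122] [-65.0, -2.0, 18.0, 0.0, -0.1, 0.0] rows>=1.6
```

>>> {"name": "carry_out", "arguments": {"increments": [[[-30, -3, 5, 0, 0, 0, 3], [-65, -3, 10, 0, 0, 0, 3], [-65, -3, 30, 0, 0, 0, 3], [-65, -3, 55, 0, 0, 0, 3], [-65, -3, 75, 0, 0, 0, 3], [-65, -3, 95, 0, 0, 0, 3], [-65, -3, 105, 0, 0, 0, 3], [-65, -3, 105, 0, 0, 0, 3]]]}}

```text
time: 38.92
tool_pos: [0.5525, -0.026, 0.0333]
tool_rot: [-0.096, -3.136, -0.002]
contact_force: [-1.2, -0.7, -2.3]
width: 0.0086
grip_force: 68.9
```

```bash
python3 st.py .06 w12
python3 - <<'E'
from h import *
plan([((.5547,-.0262,.0105),86.3)])
E
```

```text
[ 0.55337607 -0.02642989  0.03495678] 0.00883950129619281 38.9667
plate 32209 [562.7 -27.3] [128.2  98.8] 86.61 [0.0563 0.0574 0.0585]
rim 9683 [547.1 -26.4] [149.2  91.4] 86.79 [0.0331 0.0342 0.0352]
[ 0.555 -0.026  0.01 ] [-1.0, 0.0, 24.0, 0.0, -0.1, 0.2] rows>=0.6
```

View pics/w12.png

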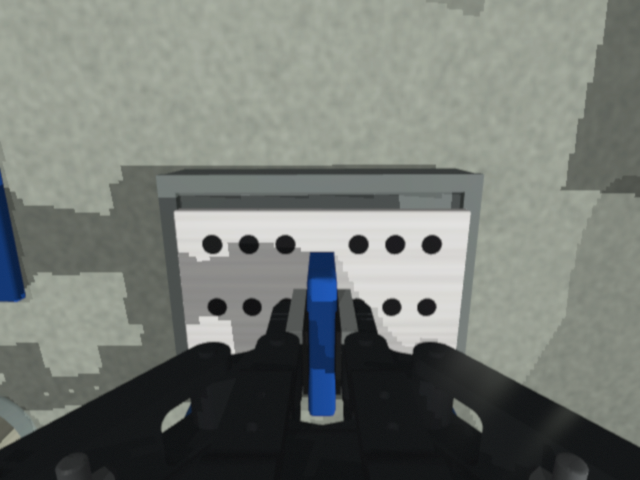

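The plate is centred over the recess: rim columns 160-480, plate 175-470, even margins. Lower it.

>>> {"name": "carry_out", "arguments": {"increments": [[[-1, 0, 6, 0, 0, 0, 3], [-1, 0, 12, 0, 0, 0, 3], [-1, 0, 17, 0, 0, 0, 3], [-1, 0, 21, 0, 0, 0, 3], [-1, 0, 24, 0, 0, 0, 3], [-1, 0, 24, 0, 0, 0, 3], [-1, 0, 24, 0, 0, 0, 3]]]}}

```text
time: 39.55
tool_pos: [0.5547, -0.0276, 0.0119]
tool_rot: [0.1, 3.14, -0.0]
contact_force: [0.0, -0.3, -3.1]
width: 0.0085
grip_force: 69.1
```

```bash
python3 st.py .036; python3 -c "
from h import *
print(status.read_state()['contact_force'])"
```

```text
[ 0.55483373 -0.02765509  0.01205413] 0.008513739698755166 39.6
plate 49034 [557.9 -27. ] [149.3 112.8] 86.64 [0.0329 0.0356 0.0369]
rim 46563 [557.5 -27.1] [149.2 112.9] 86.96 [0.0335 0.0356 0.0369]
[-0.39625892  0.86771598 -2.03924309]
```

>>> {"name": "carry_out", "arguments": {"increments": [[[0, 0, 2, 0, 0, 0, 3], [0, 0, 2, 0, 0, 0, 3], [0, 0, 2, 0, 0, 0, 3], [0, 0, 2, 0, 0, 0, 15], [0, 0, 2, 0, 0, 0, 35], [0, 0, 2, 0, 0, 0, 35], [0, 0, 2, 0, 0, 0, 35]]]}}

```text
time: 40.18
tool_pos: [0.5548, -0.0276, 0.0099]
tool_rot: [0.099, 3.14, 0.0]
contact_force: [-1.4, -0.0, -0.2]
width: 0.0347
grip_force: 0.0
```

>>> {"name": "carry_out", "arguments": {"increments": [[[0, 0, -20, 0, 0, 0, 35], [0, 0, -55, 0, 0, 0, 35], [0, 0, -90, 0, 0, 0, 35], [20, 0, -130, 0, 0, 0, 35], [50, 0, -165, 0, 0, 0, 35], [80, 0, -200, 0, 0, 0, 35], [90, 0, -230, 0, 0, 0, 35], [90, 0, -230, 0, 0, 0, 35]]]}}

```text
time: 40.85
tool_pos: [0.4643, -0.0219, 0.2468]
tool_rot: [0.099, 3.131, -0.003]
contact_force: [1.0, 0.2, -0.0]
width: 0.0352
grip_force: 0.0
```

Run:
```python
from h import *
d=snap("wrist"); W=cloud(d); s=status.read_state(); print(s["tool_pos"],s["time"]); save(d,"w13")
hs=cv2.cvtColor(d["img"],cv2.COLOR_RGB2HSV)
def rect(n,m):
    q=W[m]
    if len(q)<30: print(n,"few");return
    r=cv2.minAreaRect(q[:,:2].astype(np.float32)*1000); print(n,len(q),np.round(r[0],1),np.round(r[1],1),round(r[2],2),np.percentile(q[:,2],[5,50,95]).round(4))
b=(abs(W[...,0]-.558)<.045)&(abs(W[...,1]+.027)<.064)
rect("handle",b&(hs[...,0]>100)&(hs[...,0]<125)&(hs[...,1]>120)&(W[...,2]>.05))
rect("plate",b&(d["img"].min(-1)>120)&(W[...,2]<.045)&(hs[...,1]<25))
m=b&(W[...,2]<.045); q=W[m]; q=q[(abs(q[:,0]-.558)<.038)&(abs(q[:,1]+.027)<.055)]; q=q[q[:,2]>.034]; print("plane",np.linalg.lstsq(np.c_[q[:,:2]-[.558,-.027],np.ones(len(q))],q[:,2],rcond=None)[0].round(4))
t=snap("top"); Wt=cloud(t); h=cv2.cvtColor(t["img"],cv2.COLOR_RGB2HSV)
m=((h[...,0]<6)|(h[...,0]>174))&(h[...,1]>120)&(Wt[...,2]>.15)&(abs(Wt[...,1]+.03)<.08); q=Wt[m]; print("bar top",m.sum(),np.median(q,0).round(4))
```

```text
[ 0.46525367 -0.02202942  0.24395856] 40.9
handle 484 [556.9 -27.6] [ 8.  53.4] 86.52 [0.0637 0.0707 0.0721]
plate 6274 [558.  -26.2] [ 90.  125.1] 0.02 [0.0335 0.035  0.0363]
plane [-0.0015 -0.0004  0.0352]
bar top 234 [ 0.6598 -0.032   0.2345]
```

The clean plate is seated flat: plane z 35 mm, tilt under 0.002, handle at (557,-28). The frame bar is at (660,-32). Turn the gripper and take the bar.

>>> {"name": "carry_out", "arguments": {"increments": [[[0, 0, 0, 0, 0, 45, 40], [0, 0, 0, 0, 0, 45, 40], [0, 0, 0, 0, 0, 45, 40], [0, 0, 0, 0, 0, 45, 40], [0, 0, 0, 0, 0, 45, 40], [0, 0, 0, 0, 0, 45, 40], [0, 0, 0, 0, 0, 45, 40], [0, 0, 0, 0, 0, 45, 40]]]}}

```text
time: 41.62
tool_pos: [0.465, -0.0219, 0.238]
tool_rot: [-1.295, -2.859, 0.001]
contact_force: [-0.2, 0.1, 0.4]
width: 0.0397
grip_force: 0.0
```

>>> {"name": "carry_out", "arguments": {"increments": [[[0, 0, 0, 0, 0, 45, 40], [0, 0, 0, 0, 0, 45, 40], [0, 0, 0, 0, 0, 45, 40], [0, 0, 0, 0, 0, 45, 40], [0, 0, 0, 0, 0, 45, 40], [0, 0, 0, 0, 0, 45, 40], [0, 0, 0, 0, 0, 45, 40], [0, 0, 0, 0, 0, 45, 40]]]}}

```text
time: 42.28
tool_pos: [0.465, -0.0219, 0.2386]
tool_rot: [-2.289, -2.149, 0.002]
contact_force: [-0.1, -0.9, -0.4]
width: 0.0398
grip_force: 0.0
```

Run:
```python
from h import *
s=status.read_state(); print(s["tool_pos"],s["qpos"].round(2))
plan([((.6605,-.0335,.255),-3.7),((.6605,-.0335,.174),-3.7)])
```

```text
[ 0.46498531 -0.0218686   0.23862621] [-0.23  0.1  -0.06  1.41  0.    1.41]
[ 0.66  -0.034  0.255] [1.0, 196.0, -17.0, -0.1, -0.0, 0.1] rows>=4.7
[ 0.66  -0.034  0.174] [-0.0, -0.0, 81.0, -0.0, -0.0, -0.0] rows>=1.9
```

>>> {"name": "carry_out", "arguments": {"increments": [[[0, 0, -17, 0, 0, 0, 40], [1, 40, -17, 0, 0, 0, 40], [1, 80, -17, 0, 0, 0, 40], [1, 120, -17, 0, 0, 0, 40], [1, 160, -17, 0, 0, 0, 40], [1, 196, -17, 0, 0, 0, 40], [1, 196, -17, 0, 0, 0, 40], [1, 196, -17, 0, 0, 0, 40]]]}}

```text
time: 42.95
tool_pos: [0.662, -0.0335, 0.253]
tool_rot: [-2.284, -2.151, 0.005]
contact_force: [-0.4, 0.6, 0.3]
width: 0.04
grip_force: 0.0
```

Run:
```python
from h import *
d=snap("wrist");W=cloud(d);hs=cv2.cvtColor(d["img"],cv2.COLOR_RGB2HSV); s=status.read_state(); print(s["tool_pos"])
m=((hs[...,0]<6)|(hs[...,0]>174))&(hs[...,1]>130)&(W[...,2]>.1)&(abs(W[...,0]-.65)<.05)&(abs(W[...,1]+.03)<.08)
q=W[m]; r=cv2.minAreaRect(q[:,:2].astype(np.float32)*1000); print("bar",m.sum(),np.round(r[0],1),np.round(r[1],1),round(r[2],2),np.percentile(q[:,2],[50,95]).round(4))
plan([((.6605,-.0335,.174),-3.7)])
```

```text
[ 0.66082009 -0.03325524  0.25453882]
bar 3860 [663.4 -33.6] [101.3  14.1] 86.1 [0.2347 0.2364]
[ 0.66  -0.034  0.174] [-0.0, -0.0, 81.0, -0.2, -0.0, 0.2] rows>=1.9
```

>>> {"name": "carry_out", "arguments": {"increments": [[[0, 2, 30, 0, 0, 0, 40], [0, 2, 55, 0, 0, 0, 40], [0, 2, 70, 0, 0, 0, 40], [0, 2, 80, 0, 0, 0, 40], [0, 2, 80, 0, 0, 0, 40], [0, 2, 80, 0, 0, 0, 40]]]}}

```text
time: 43.5
tool_pos: [0.6621, -0.0333, 0.178]
tool_rot: [2.289, 2.15, 0.001]
contact_force: [0.3, 0.2, 0.3]
width: 0.0399
grip_force: 0.0
```

>>> {"name": "carry_out", "arguments": {"increments": [[[0, 0, 0, 0, 0, 0, 3], [0, 0, 0, 0, 0, 0, 3], [0, 0, 0, 0, 0, 0, 3], [0, 0, 0, 0, 0, 0, 3], [0, 0, 0, 0, 0, 0, 3], [0, 0, 0, 0, 0, 0, 3]]], "grip_force": 25}}

```text
time: 44.0
tool_pos: [0.663, -0.0335, 0.1784]
tool_rot: [2.289, 2.149, 0.002]
contact_force: [-2.4, -0.3, 6.7]
width: 0.0114
grip_force: 24.4
```

Bar gripped (11.4 mm). Follow the arc back down.

>>> {"name": "carry_out", "arguments": {"increments": [[[0, -17, -2, 0, 0, 0, 3], [0, -33, -3, 0, 0, 0, 3], [0, -50, -2, 0, 0, 0, 3], [0, -66, 1, 0, 0, 0, 3], [0, -82, 6, 0, 0, 0, 3], [0, -98, 12, 0, 0, 0, 3]]]}}

```text
time: 44.5
tool_pos: [0.5651, -0.0276, 0.1659]
tool_rot: [2.288, 2.148, 0.002]
contact_force: [2.2, -1.1, -2.3]
width: 0.011
grip_force: 25.0
```

>>> {"name": "carry_out", "arguments": {"increments": [[[0, -15, 8, 0, 0, 0, 3], [0, -29, 17, 0, 0, 0, 3], [0, -42, 27, 0, 0, 0, 3], [0, -54, 39, 0, 0, 0, 3], [0, -65, 51, 0, 0, 0, 3], [0, -74, 65, 0, 0, 0, 3]]]}}

```text
time: 45.0
tool_pos: [0.4908, -0.023, 0.1003]
tool_rot: [2.289, 2.148, 0.001]
contact_force: [0.6, -3.3, -0.5]
width: 0.011
grip_force: 25.3
```

Run:
```python
from h import *
d=snap("wrist");W=cloud(d);hs=cv2.cvtColor(d["img"],cv2.COLOR_RGB2HSV); s=status.read_state(); print(s["tool_pos"],s["width"],s["grip_force"],s["contact_force"])
m=((hs[...,0]<6)|(hs[...,0]>174))&(hs[...,1]>130)&(W[...,2]>.05)&(abs(W[...,0]-s["tool_pos"][0])<.05)&(abs(W[...,1]+.03)<.08)
q=W[m]; r=cv2.minAreaRect(q[:,:2].astype(np.float32)*1000); print("bar",m.sum(),np.round(r[0],1),np.round(r[1],1),round(r[2],2),np.percentile(q[:,2],[50,95]).round(4))
```

```text
[ 0.48875403 -0.02276892  0.09763398] 0.011074729718641912 25.0515416264534 [ 4.74202447 -3.7378089  -6.97112134]
bar 7685 [490.5 -16.4] [87.1 12.1] 86.46 [0.1571 0.1586]
```

>>> {"name": "carry_out", "arguments": {"increments": [[[0, -8, 15, 0, 0, 0, 3], [0, -14, 30, 0, 0, 0, 3], [0, -19, 46, 0, 0, 0, 3], [0, -23, 62, 0, 0, 0, 3], [0, -24, 74, 0, 0, 0, 3], [0, -24, 82, 0, 0, 0, 3], [0, -24, 86, 0, 0, 0, 3], [0, -24, 86, 0, 0, 0, 3]]]}}

```text
time: 45.72
tool_pos: [0.4664, -0.0212, 0.0138]
tool_rot: [-2.29, -2.149, 0.002]
contact_force: [-3.5, -2.0, -3.3]
width: 0.011
grip_force: 25.6
```

>>> {"name": "carry_out", "arguments": {"increments": [[[0, 0, 0, 0, 0, 0, 10], [0, 0, 0, 0, 0, 0, 20], [0, 0, 0, 0, 0, 0, 36], [0, 0, 0, 0, 0, 0, 36], [0, 0, 0, 0, 0, 0, 36], [0, 0, 0, 0, 0, 0, 36]]]}}

```text
time: 46.22
tool_pos: [0.4673, -0.021, 0.0141]
tool_rot: [2.29, 2.15, 0.001]
contact_force: [0.8, -0.1, -0.2]
width: 0.0359
grip_force: 0.0
```

>>> {"name": "carry_out", "arguments": {"increments": [[[0, 0, -30, 0, 0, 0, 36], [0, 0, -70, 0, 0, 0, 36], [0, 0, -110, 0, 0, 0, 36], [0, 0, -150, 0, 0, 0, 36], [0, -30, -180, 0, 0, 0, 36], [0, -30, -180, 0, 0, 0, 36], [0, -30, -180, 0, 0, 0, 36]]]}}

```text
time: 46.8
tool_pos: [0.4373, -0.0191, 0.1957]
tool_rot: [2.288, 2.148, 0.004]
contact_force: [-0.1, -0.1, 0.1]
width: 0.036
grip_force: 0.0
```

Run:
```python
from h import *
d=snap("wrist");W=cloud(d);hs=cv2.cvtColor(d["img"],cv2.COLOR_RGB2HSV); s=status.read_state(); print(s["tool_pos"],s["width"],s["contact_force"],s["time"])
def rect(n,m):
    q=W[m]; r=cv2.minAreaRect(q[:,:2].astype(np.float32)*1000); print(n,len(q),np.round(r[0],1),np.round(r[1],1),round(r[2],2),np.percentile(q[:,2],[5,50,95]).round(4))
rect("bar",((hs[...,0]<6)|(hs[...,0]>174))&(hs[...,1]>130)&(W[...,2]>.04)&(abs(W[...,0]-.465)<.03)&(abs(W[...,1]+.03)<.08))
b=(abs(W[...,0]-.558)<.045)&(abs(W[...,1]+.027)<.03)
rect("handle",b&(hs[...,0]>100)&(hs[...,0]<125)&(hs[...,1]>120)&(W[...,2]>.05))
save(d,"w14"); t=snap("top"); save(t,"top2",(60,130,540,370),1.6)
```

```text
[ 0.43715876 -0.01909641  0.19420781] 0.0357741166939573 [-0.41289937 -0.38445094 -0.77066736] 46.85
bar 1645 [466.  -21.3] [100.   11.7] 86.44 [0.0676 0.0704 0.0719]
handle 982 [557.8 -27.4] [10.5 53.8] 86.46 [0.0566 0.0707 0.0722]
```

View pics/top2.png

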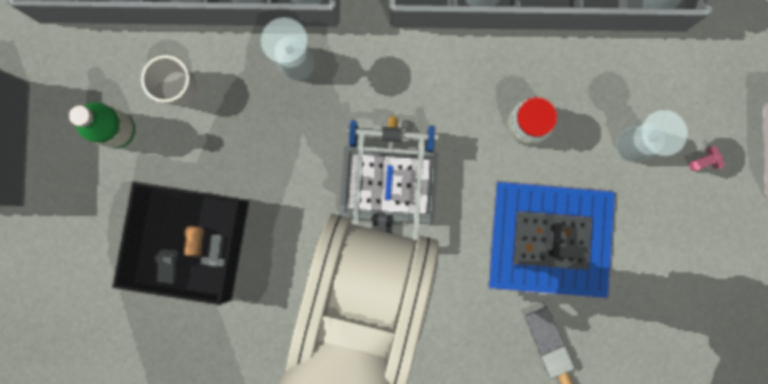

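The frame is closed at level (bar top 71.9 mm, θ≈0) on the clean plate at (390,183). The used plate is mid-board (553,240), all three pieces are in the bin (165-215,245), bystanders are in place and the gripper is clear. Handing in.

```bash
python3 -c "
from plant import manip
print(manip.job_done())"
```

```text
the job is handed in; nothing more can be done
None
```

The job is done and handed in, at about 47 s on the robot's clock: one cork and two grey divider pieces went into the bin, the used strainer is flat in the middle of the board, and the closed frame holds the clean strainer in the recess.

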